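# Clear the whetstones away after sharpening

## Robot

A 6-joint arm with a two-finger parallel gripper is mounted at the origin on a cart in front of the work surface, level with it; the furniture and walls round the work are solid. World frame = base frame: x ahead of the robot, y to its left, z up, the work surface at z = 0. Lengths are in m, angles in rad, forces in N, time in s.
With the tool pointing down it reaches from about 0.35 to 0.775 m from the base axis. Payload 5.5 kg.
Tool frame: the origin (TCP) lies midway between the tips of the shut fingers; the grasp point (between the pads) lies 19 mm behind it; z points along the fingers, y is the line along which they close (so a half turn about z gives the same grasp; the last joint's range is limited). The gripper opens to 85 mm and grips with 20 to 120 N. Pads are 22 mm wide; open, the fingers measure 114 mm over their backs; the gripper's body (76 mm by 85 mm) begins 54 mm behind the grasp point. The pads swing forward as they close: fully open they stand 13 mm farther back than shut.
Start: joints at [1.099, 0.313, 0.046, 1.304, 0, 1.431], TCP at [0.187, 0.544, 0.197] pointing down, gripper open.
Joint ranges: [-2.76, 2.76], [-0.86, 1.69], [-1.03, 1.26], [-2.2, 2.34], [-1.47, 1.5], [-3.14, 3.14]. Speed limits (rad/s): [2.57, 2.57, 3.14, 3.14, 3.14, 3.14].

## Interface

Orientations are given as a unit quaternion [w, x, y, z].
In Python, from workcell import env gives the robot as it stands.
- The arm moves only by the tool move_arm, never from a script. Its argument "targets" is a list of rows, each a list of 3 entries, a list of its own where there are three numbers: the shift along the tool's x, y, z in mm, then the turn, a rotation vector about the tool's x, y, z in units of 10 degrees (1.0 is 10 degrees), then the closure, from -1 (fully open) to 1 (shut). In form: [[[dx, dy, dz], [ax, ay, az], gripper], ...]. A call has 1 to 5 rows; each row is the pose to reach, as a shift and turn from the pose commanded when the call began, along the tool's axes at that moment; what a row does not reach only later rows make up. A row lasts 1/8 s, in which the tool goes at most 62.5 mm and 10.7 degrees, less where a joint would pass 70% of its speed; a pose out of reach is approached as far as the arm can. A call with a gripper value outside its range is refused whole. The fingers move at their own pace and stop on an object; "squeeze" is the grip in N (left out, the last holds). Time passes only in rows, so rows that repeat a pose let the fingers close. It gives the time, the measured TCP pose, the force, the opening and the grip force at its end, in the units of the state.
- env.get_state(): the state, without advancing time (a new reading comes with each control period).
- env.read_camera(name): name is "side" or "top"; returns a dict with "pixels" (400x640x3 uint8, red, green, blue), "fovy" (degrees; the focal length in pixels is half the picture's height over the tangent of half this angle, whatever the lens; pixels are square), "cx", "cy" (the principal point, pixels), "extrinsics" (4x4, takes a point from world to camera coordinates). Camera axes: x right, y up, looking along -z (the intrinsics and any distortion apply to the point x, -y, -z); pixel columns grow to the right and rows downward; lengths in m; the calibration is good to about 2 mm. A picture is of the moment at which its call begins. There is no depth.
- env.hand_in(): hands the job in; it is judged then, once.
Trained networks look in a picture, given as the dict that the camera call returned (one of the last four; its "shot" number tells which), for a name from the list of things; names that differ only in an ending like _2 or _b are one class to them, and where a whole thing is asked for, a point or a joint stands for the part that bears it (a point fixed in the world has none). Each returns a list of dicts, best first, with "confidence" (0 to 1); they miss things now and then, are a little off and sometimes report something else, mostly with a low value. They report only what shows in the picture. A call takes as long as a camera call. They do not tell look-alikes from the thing itself.
- env.spot_in(thing, picture): "centre" ([x, y, z] in m, in world coordinates, good to about 4 mm: the middle of the surface that is visible of it).
- env.regions_of(thing, picture): "mask" (400x640 bool, what is visible of it).
- env.landmark_of(thing, picture): "centre" ([x, y, z] in m, in world coordinates, good to about 4 mm: a listed point, or the origin of a listed thing).
The state is a dict: "clock": time; "joint_pos": joint angles; "qvel": joint speeds; "tau": joint torques, N m; "tcp_pos": TCP position; "orientation": TCP orientation; "wrist_force": force on the tool from outside, world axes, zero at the start; "ft_torque": the same for the moment, N m; "finger_gap": finger opening in m; "grip_force": force on a finger pad.
Only numpy, scipy, OpenCV 4.12 (cv2) and the standard library are available. Lean on these libraries where they do the work, as an engineer would, in place of code of your own. Each camera call takes 0.05 s, during which the arm holds its last target. There are 200 camera calls.

## Task

The knife is sharp: take the pile of whetstones on the bamboo sharpening board apart and lay each stone flat in the wooden drying rest made for its size, within the rest's corner lips; set them down gently, never letting one fall. The bottom stone is held by the toggle clamp, so swing the red lever up and over as far as it goes to free it before lifting it out, and leave the clamp open.

Things in the scene. Friction and masses are not known exactly. Their poses are not given: they have to be found in the camera images.
- coarse_mid (a point): Centre (half-way up) of the coarse whetstone: a block 170 x 60 x 30 mm, dark grey, the bottom stone of the pile. x along its length, y across its width, z up. About 0.6 kg. Lies on the bamboo board (top 18 mm above the worktop), trapped by the clamp pad on its end nearest the robot.
- medium_mid (a point): Centre (half-way up) of the medium whetstone: a block 130 x 50 x 28 mm, brick-red, lies on the dark grey one. x along its length, y across its width, z up. The stone beneath is wider by 10 to 12 mm, so fingertips gripping this one must stay above that one's top.
- fine_mid (a point): Centre (half-way up) of the fine whetstone: a block 98 x 40 x 26 mm, cream-white, lies on the brick-red one. x along its length, y across its width, z up. The stone beneath is wider by 10 to 12 mm, so fingertips gripping this one must stay above that one's top.
- nagura_mid (a point): Centre (half-way up) of the nagura whetstone: a block 56 x 28 x 26 mm, small dressing stone, blue-green, on top of the pile. x along its length, y across its width, z up. The stone beneath is wider by 10 to 12 mm, so fingertips gripping this one must stay above that one's top.
- rest_coarse: Drying rest for the coarse stone, the largest of four: fixed brown wooden plate 196 x 86 x 6 mm, origin at the centre of its underside, x along its length. Two black ribs carry the stone 10 mm above the worktop; four corner lips, 18 mm high, leave 8 mm play all round it. The middle 114 mm of each long side has no lip (room for fingers).
- rest_medium: Drying rest for the medium stone, the second largest of four: fixed brown wooden plate 156 x 76 x 6 mm, origin at the centre of its underside, x along its length. Two black ribs carry the stone 10 mm above the worktop; four corner lips, 18 mm high, leave 8 mm play all round it. The middle 93 mm of each long side has no lip (room for fingers).
- rest_fine: Drying rest for the fine stone, the second smallest of four: fixed brown wooden plate 124 x 66 x 6 mm, origin at the centre of its underside, x along its length. Two black ribs carry the stone 10 mm above the worktop; four corner lips, 18 mm high, leave 8 mm play all round it. The middle 76 mm of each long side has no lip (room for fingers).
- rest_nagura: Drying rest for the nagura stone, the smallest of four: fixed brown wooden plate 82 x 54 x 6 mm, origin at the centre of its underside, x along its length. Two black ribs carry the stone 10 mm above the worktop; four corner lips, 18 mm high, leave 8 mm play all round it. The middle 55 mm of each long side has no lip (room for fingers).
- clamp_lever (a joint): Angle of the toggle clamp's red lever: 0 = locked, its bar holding the coarse stone down; grows as the lever is lifted; past centre at 0.1, stop at 1.42. The bar is linked to it and is clear of the stone only beyond about 1.25. Near the stop the lever stays where it is left. It turns with a few N.
- lever_grip (a point): Middle of the red lever's grip (52 long, 14 wide, 12 mm thick). Locked, the lever points from its pivot towards the robot and 30 deg up. Site axes turn with the lever; when locked x runs along the board towards the pile, y across it (the turning axis), z up. The fixed pivot is at (0.0433, 0, -0.025) m in these axes; a positive turn about y lifts the grip up and over.
Not all that is in view belongs to the job. What is shaped like the part that bears nagura_mid but pink is not meant.

How it is judged:
At the end, for the whole second after the job is handed in: Each of the four stones lies flat (within 0.07 rad) and at rest on the ribs of its own rest (height within 4 mm), within 14 mm of the rest's centre and along its length (within 0.2 rad, either way round), and the clamp lever stands open beyond 1.2 rad (horizontal distance between coarse_mid and rest_coarse below 0.014 m and z of coarse_mid in the frame of rest_coarse between 0.021 and 0.029 m and angle between each of coarse_mid, medium_mid, fine_mid, nagura_mid's own z axis and vertical below 0.07 rad and angle between the x axis of coarse_mid and the x axis of rest_coarse, either way round below 0.2 rad and linear speed of each of coarse, medium, fine, nagura below 0.02 m/s and horizontal distance between medium_mid and rest_medium below 0.014 m and z of medium_mid in the frame of rest_medium between 0.02 and 0.028 m and angle between the x axis of medium_mid and the x axis of rest_medium, either way round below 0.2 rad and horizontal distance between fine_mid and rest_fine below 0.014 m and z of fine_mid in the frame of rest_fine between 0.019 and 0.027 m and angle between the x axis of fine_mid and the x axis of rest_fine, either way round below 0.2 rad and horizontal distance between nagura_mid and rest_nagura below 0.014 m and z of nagura_mid in the frame of rest_nagura between 0.019 and 0.027 m and angle between the x axis of nagura_mid and the x axis of rest_nagura, either way round below 0.2 rad and value of joint clamp_lever above 1.2 rad); the robot touches nothing.
It fails at once if the coarse stone falls free faster than 0.6 m/s (a drop of about 2 cm) (linear speed of coarse above 0.6 m/s and contact force between anything else and coarse below 0.05 N).
It fails at once if the medium stone falls free faster than 0.6 m/s (a drop of about 2 cm) (linear speed of medium above 0.6 m/s and contact force between anything else and medium below 0.05 N).
It fails at once if the fine stone falls free faster than 0.6 m/s (a drop of about 2 cm) (linear speed of fine above 0.6 m/s and contact force between anything else and fine below 0.05 N).
It fails at once if the nagura stone falls free faster than 0.6 m/s (a drop of about 2 cm) (linear speed of nagura above 0.6 m/s and contact force between anything else and nagura below 0.05 N).
It fails at once if the coarse stone is dragged out or lifted while the clamp is still shut (distance of coarse_mid from where it was at the start of the episode above 0.03 m and value of joint clamp_lever below 0.9 rad).
It also fails if it takes over 128 s, if anything falls off the work surface, if the arm or the gripper's body presses on something with over 40 N, if the wrist force passes 120 N, or if a joint passes its speed limit or range.

## Working session

There is one attempt and no reset: what is moved stays moved. The work goes in short steps, Python scripts to look and compute and a tool call to move; the robot and the scene stay as the last step left them, time stands still between calls to the robot, and variables do not carry over. Pictures are saved under pics/ and viewed, at most 14 in all, crops included, and the job is handed in when it is done.

Besides the shell and the picture viewer there is one more tool, called as name(argument=value, ...), one argument or row to a line, values as JSON. move_arm: Moves the arm, as the interface text tells. Its arguments: {"type":"object","properties":{"targets":{"type":"array","items":{"type":"array"}},"squeeze":{"type":"number"}},"required":["targets"]}

```bash
mkdir -p pics; ls; python3 - <<'E'
from workcell import env
import cv2,numpy as np
s=env.get_state();print({k:np.round(v,3).tolist() for k,v in s.items()})
for c in("side","top"):
    p=env.read_camera(c);cv2.imwrite(f"pics/{c}0.png",p["pixels"][:,:,::-1])
    print(c,p["fovy"],p["cx"],p["cy"],np.round(p["extrinsics"],3).tolist(),[k for k in p])
    for t in["coarse_mid","medium_mid","fine_mid","nagura_mid","rest_coarse","rest_medium","rest_fine","rest_nagura","lever_grip"]:
        print(t,[(np.round(d["centre"],3).tolist(),round(d["confidence"],2)) for d in env.landmark_of(t,p)])
E
```

```text
pics
{'clock': 0.0, 'joint_pos': [1.099, 0.314, 0.045, 1.304, 0.0, 1.431], 'qvel': [0.0, -0.0, 0.001, -0.0, 0.0, -0.001], 'tau': [-0.001, -48.062, 29.854, 0.019, -0.0, 0.0], 'tcp_pos': [0.187, 0.543, 0.196], 'orientation': [-0.0, 0.165, 0.986, -0.001], 'wrist_force': [-0.168, 0.145, -0.362], 'ft_torque': [0.013, 0.042, 0.014], 'grip_force': 0.0, 'finger_gap': 0.086}
side 57.215311930406344 321.24035857566327 200.41205127246184 [[-0.973, -0.23, -0.023, 0.529], [0.084, -0.445, 0.892, -0.152], [-0.215, 0.866, 0.452, -1.183], [0.0, 0.0, 0.0, 1.0]] ['pixels', 'fovy', 'cx', 'cy', 'extrinsics', 'shot']
coarse_mid [([0.625, -0.14, 0.03], 0.77)]
medium_mid [([0.637, -0.143, 0.061], 0.63)]
fine_mid [([0.636, -0.146, 0.09], 0.73)]
nagura_mid [([0.6, -0.475, 0.01], 0.65), ([0.64, -0.143, 0.113], 0.58)]
rest_coarse [([0.429, 0.134, 0.0], 0.72)]
rest_medium [([0.438, -0.344, 0.002], 0.65)]
rest_fine [([0.429, 0.386, 0.002], 0.7)]
rest_nagura [([0.574, -0.344, -0.004], 0.6)]
lever_grip [([0.431, -0.126, 0.087], 0.4)]
top 43.24658726440944 328.6724279539017 199.4503820302464 [[0.005, -1.0, 0.003, -0.059], [0.983, 0.006, 0.181, -0.566], [-0.181, 0.002, 0.983, -1.451], [0.0, 0.0, 0.0, 1.0]] ['pixels', 'fovy', 'cx', 'cy', 'extrinsics', 'shot']
coarse_mid [([0.626, -0.142, 0.034], 0.6)]
medium_mid [([0.64, -0.143, 0.064], 0.84)]
fine_mid [([0.638, -0.142, 0.087], 0.8)]
nagura_mid [([0.604, -0.48, 0.011], 0.66), ([0.643, -0.141, 0.115], 0.61)]
rest_coarse [([0.625, -0.145, 0.034], 0.61), ([0.427, 0.137, 0.003], 0.57)]
rest_medium [([0.437, -0.341, 0.002], 0.9), ([0.573, -0.345, 0.003], 0.37)]
rest_fine [([0.431, 0.391, 0.0], 0.81)]
rest_nagura [([0.571, -0.345, 0.002], 0.85)]
lever_grip [([0.43, -0.131, 0.093], 0.56)]
```

View pics/top0.png

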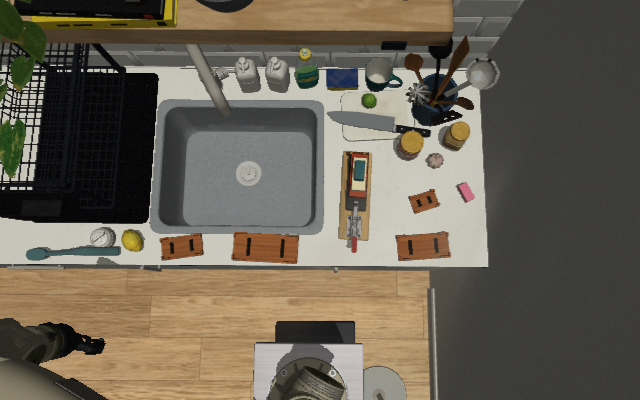

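View pics/side0.png

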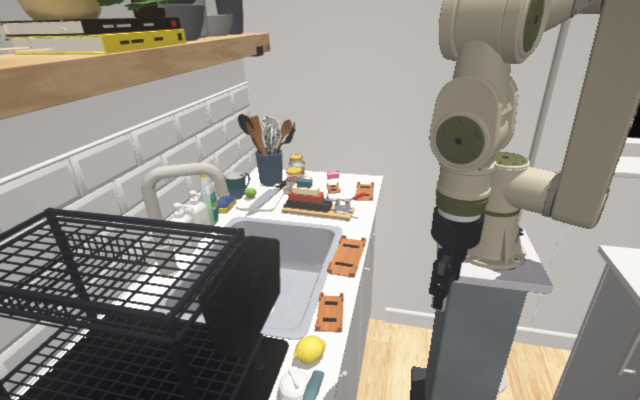

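The top view shows the pile at about (357,172) and its lever grip at (353,245). The rests are at (181,246) fine, (265,247) coarse, (423,246) medium and (424,201) nagura, with the pink decoy at (465,191). Next I measure centres and yaws from the masks.

```bash
cat > h.py <<'E'
from workcell import env
import cv2,numpy as np
from scipy.spatial.transform import Rotation as R
def unproj(p,uv,z):
    f=200/np.tan(np.radians(p["fovy"]/2));E=p["extrinsics"];uv=np.asarray(uv,float)
    d=np.c_[(uv[:,0]-p["cx"])/f,-(uv[:,1]-p["cy"])/f,-np.ones(len(uv))]@E[:3,:3]
    c=-E[:3,:3].T@E[:3,3]
    return c+d*((z-c[2])/d[:,2])[:,None]
def proj(p,X):
    f=200/np.tan(np.radians(p["fovy"]/2));E=p["extrinsics"]
    q=np.atleast_2d(X)@E[:3,:3].T+E[:3,3]
    return np.c_[p["cx"]+f*q[:,0]/-q[:,2],p["cy"]-f*q[:,1]/-q[:,2]]
def rect(p,m,z):
    v,u=np.nonzero(m);P=unproj(p,np.c_[u,v],z)[:,:2]
    w,V=np.linalg.eigh(np.cov(P.T));a=V[:,1]*np.sign(V[0,1])
    mr=cv2.minAreaRect((P*1000).astype(np.float32))
    return np.round(P.mean(0),4),round(np.degrees(np.arctan2(a[1],a[0])),1),np.round(np.sqrt(12*w),3),np.round(mr[0],1),np.round(mr[1],1),round(mr[2],1)
E
python3 - <<'E'
from h import *
p=env.read_camera("top")
for t,z in[("rest_coarse",.007),("rest_medium",.007),("rest_fine",.007),("rest_nagura",.007),("coarse_mid",.048),("medium_mid",.076),("fine_mid",.102),("nagura_mid",.128),("lever_grip",.09)]:
    for d in env.regions_of(t,p)[:2]: print(t,round(d["confidence"],2),d["mask"].sum(),*rect(p,d["mask"],z))
im=p["pixels"][:,:,::-1]
a=cv2.resize(im[140:260,320:400],None,fx=5,fy=5,interpolation=cv2.INTER_CUBIC)
cv2.imwrite("pics/c1.png",a)
E
```

```text
rest_coarse 0.62 1894 [0.4263 0.1358] 87.3 [0.088 0.197] [426.5 136.3] [198.7  90.6] 86.4
rest_medium 0.87 1308 [ 0.4325 -0.3395] -86.2 [0.077 0.154] [ 433.5 -340.3] [ 81.7 155.5] 4.2
rest_fine 0.72 937 [0.4279 0.3875] -82.6 [0.067 0.127] [428.7 387.5] [ 67.8 130. ] 8.5
rest_nagura 0.96 421 [ 0.5716 -0.349 ] -71.9 [0.051 0.079] [ 571.3 -348.1] [52.7 79.4] 18.8
rest_nagura 0.16 120 [ 0.455  -0.1334] -0.4 [0.013 0.08 ] [ 459.7 -133.5] [12.1 85.1] 89.8
coarse_mid 0.81 182 [ 0.5566 -0.1352] 77.8 [0.036 0.068] [ 558.  -136.1] [59.2 42.1] 85.9
medium_mid 0.75 268 [ 0.6233 -0.1362] -1.4 [0.056 0.177] [ 633.3 -141.9] [ 50.2 135.5] 87.2
fine_mid 0.64 249 [ 0.621  -0.1415] -6.2 [0.045 0.113] [ 632.4 -142.5] [ 40.2 101.8] 85.8
fine_mid 0.56 848 [0.4188 0.3597] -84.8 [0.059 0.115] [418.3 361.3] [ 61.3 120.5] 6.1
nagura_mid 0.78 193 [ 0.6381 -0.1422] -7.0 [0.027 0.057] [ 638.4 -142.2] [28.6 58.9] 89.6
nagura_mid 0.7 212 [ 0.5751 -0.4426] 20.0 [0.033 0.051] [ 574.9 -442.8] [53.7 33.8] 24.3
lever_grip 0.59 138 [ 0.4491 -0.1289] -1.1 [0.013 0.099] [ 457.9 -127.8] [ 14.3 100.8] 89.7
lever_grip 0.48 213 [ 0.5534 -0.1323] 30.1 [0.058 0.08 ] [ 601.7 -134.2] [ 55.2 145.6] 89.6
```

View pics/c1.png

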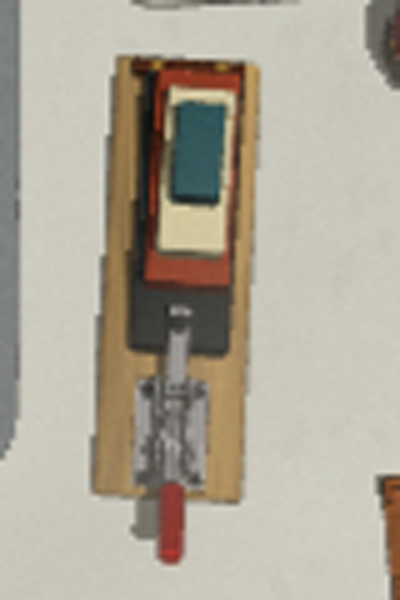

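```bash
cat >> h.py <<'E'
def plan(x,y,z,yaw=None,tilt=0):
    """shift (mm) and turn (10deg) to put TCP at xyz, tool y axis at world yaw (deg), half-turn free; tilt deg about tool y"""
    s=env.get_state();q=s["orientation"];r=R.from_quat([q[1],q[2],q[3],q[0]])
    d=r.inv().apply(np.array([x,y,z])-s["tcp_pos"])*1000
    out="shift %s"%np.round(d,1)
    ya=r.apply([0,1,0]);cy=np.degrees(np.arctan2(ya[1],ya[0]))
    if yaw is not None:
        for k in(0,180):
            g=R.from_euler("z",yaw+k-90,degrees=True)*R.from_quat([0,1,0,0])
            g=R.from_matrix(np.c_[g.apply([1,0,0]),g.apply([0,1,0]),g.apply([0,0,1])])
            g=R.from_euler("z",yaw+k-90,degrees=True)*R.from_matrix(np.diag([-1.,1,-1]))*R.from_euler("y",tilt,degrees=True)
            t=np.degrees((r.inv()*g).as_rotvec())/10
            out+=" turn %s"%np.round(t,2)
    print(out,"| yaw %.1f zdir %s tcp %s q6 %.2f gap %.3f grip %.1f F %s t %.1f"%(cy,np.round(r.apply([0,0,1]),3),np.round(s["tcp_pos"],4),s["joint_pos"][5],s["finger_gap"],s["grip_force"],np.round(s["wrist_force"],1),s["clock"]))
E
sed -i '/g=R.from_euler("z",yaw+k-90,degrees=True)\*R.from_quat/d;/g=R.from_matrix(np.c_/d' h.py
python3 -c "
from h import *
plan(.42,.2,.2,86);plan(.43,-.128,.17,86)"
```

```text
shift [-331.9 -249.1   -2.9] turn [-0.   0.  -1.5] turn [ 0.   0.  16.5] | yaw 71.0 zdir [ 0. -0. -1.] tcp [0.1873 0.5436 0.1971] q6 1.43 gap 0.085 grip 0.0 F [0.3 0.3 0.4] t 1.5
shift [-448.2 -556.    27.1] turn [-0.   0.  -1.5] turn [ 0.   0.  16.5] | yaw 71.0 zdir [ 0. -0. -1.] tcp [0.1873 0.5436 0.1971] q6 1.43 gap 0.085 grip 0.0 F [0.3 0.3 0.4] t 1.5
```

move_arm(
  targets=[
    [[-50,-37,0],[0,0,0],-1],
    [[-100,-75,0],[0,0,-0.5],-1],
    [[-150,-112,0],[0,0,-1],-1],
    [[-200,-150,0],[0,0,-1.5],-1],
    [[-240,-180,0],[0,0,-1.5],-1],
  ],
  squeeze=25,
)

```text
clock: 2.12
tcp_pos: [0.3566, 0.2934, 0.1974]
orientation: [0.0, 0.035, 0.999, 0.0]
wrist_force: [0.4, 0.0, 0.7]
finger_gap: 0.0855
grip_force: 0.0
```

```bash
python3 -c "
from h import *
plan(.43,-.128,.17,86)"
```

```text
shift [-102.7 -415.2   27.3] turn [ 0.  0. -0.] turn [ 1.0e-02 -0.0e+00  1.8e+01] | yaw 86.0 zdir [ 0.001  0.    -1.   ] tcp [0.3566 0.2934 0.1974] q6 0.58 gap 0.085 grip 0.0 F [0.4 0.  0.7] t 2.1
```

move_arm(
  targets=[
    [[-15,-58,0],[0,0,0],-1],
    [[-30,-116,0],[0,0,0],-1],
    [[-44,-175,5],[0,0,0],-1],
    [[-58,-233,10],[0,0,0],-1],
    [[-72,-292,15],[0,0,0],-1],
  ],
)

```text
clock: 2.75
tcp_pos: [0.4073, -0.0029, 0.1824]
orientation: [0.001, 0.035, 0.999, -0.0]
wrist_force: [0.6, -0.5, 0.3]
finger_gap: 0.0855
grip_force: 0.0
```

move_arm(
  targets=[
    [[-15,-58,5],[0,0,0],-1],
    [[-28,-112,10],[0,0,0],-0.4],
    [[-31,-123,12],[0,0,0],-0.4],
    [[-31,-123,12],[0,0,0],-0.4],
  ],
)

```text
clock: 3.25
tcp_pos: [0.429, -0.1261, 0.1698]
orientation: [-0.0, 0.036, 0.999, 0.0]
wrist_force: [0.4, 0.8, -0.3]
finger_gap: 0.0597
grip_force: 0.0
```

```bash
python3 -c "
from h import *
plan(.43,-.128,.071,86)
p=env.read_camera('top')
im=p['pixels'][:,:,::-1]
cv2.imwrite('pics/c2.png',cv2.resize(im[180:280,290:420],None,fx=5,fy=5,interpolation=cv2.INTER_CUBIC))
p=env.read_camera('side')
im=p['pixels'][:,:,::-1]
cv2.imwrite('pics/c3.png',cv2.resize(im[120:240,250:410],None,fx=5,fy=5,interpolation=cv2.INTER_CUBIC))
"
```

```text
shift [-1.2 -2.  98.8] turn [ 0.   -0.   -0.01] turn [-1.000e-02 -1.000e-02  1.799e+01] | yaw 85.9 zdir [-0.001  0.001 -1.   ] tcp [ 0.429  -0.1261  0.1698] q6 -0.39 gap 0.060 grip 0.0 F [ 0.4  0.8 -0.3] t 3.2
```

View pics/c3.png

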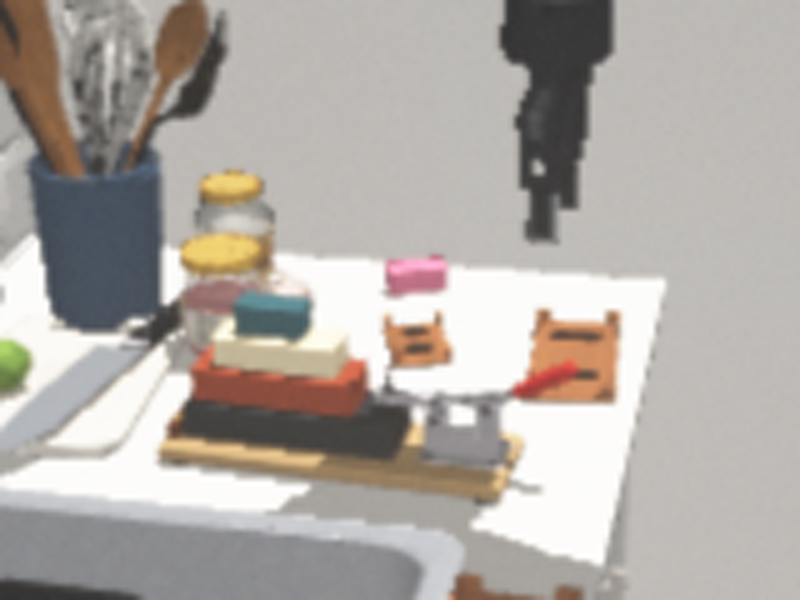

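The side view shows the lever locked at about (359,196) px, with the gripper right above it, so I descend and grip.

move_arm(
  targets=[
    [[-1,-2,40],[0,0,0],-0.4],
    [[-1,-2,75],[0,0,0],-0.4],
    [[-1,-2,96],[0,0,0],-0.4],
    [[-1,-2,96],[0,0,0],0.9],
    [[-1,-2,96],[0,0,0],0.9],
  ],
)

```text
clock: 3.98
tcp_pos: [0.4308, -0.1273, 0.0751]
orientation: [0.001, 0.034, 0.999, -0.0]
wrist_force: [0.1, -0.0, 0.5]
finger_gap: 0.0233
grip_force: 0.0
```

move_arm(
  targets=[
    [[0,0,0],[0,0,0],0.9],
    [[0,0,0],[0,0,0],0.9],
  ],
)

```text
clock: 4.22
tcp_pos: [0.4309, -0.1282, 0.0749]
orientation: [0.001, 0.035, 0.999, -0.0]
wrist_force: [-0.3, -1.1, 0.2]
finger_gap: 0.0045
grip_force: 0.0
```

```bash
python3 -c "
from h import *
plan(.43,-.128,.071,86)
p=env.read_camera('side')
im=p['pixels'][:,:,::-1]
print(proj(p,[.43,-.128,.09]))
cv2.imwrite('pics/c4.png',cv2.resize(im[150:230,300:400],None,fx=6,fy=6,interpolation=cv2.INTER_CUBIC))
# arc
piv=np.array([.474,-.131,.065])
for a in np.arange(0,1.6,.15):
    th=np.radians(30)+a; print(round(a,2),np.round(1000*.05*np.array([-(np.cos(th)-np.cos(np.pi/6)),np.sin(th)-.5]),1))
"
```

```text
shift [0.9 0.1 3.9] turn [-0.    0.01 -0.  ] turn [1.0e-02 1.0e-02 1.8e+01] | yaw 86.0 zdir [ 0.002 -0.001 -1.   ] tcp [ 0.4309 -0.1282  0.0749] q6 -0.40 gap 0.004 grip 0.0 F [-0.3 -1.1  0.2] t 4.2
[[358.717076  194.5424604]]
0.0 [-0. -0.]
0.15 [4.2 6.2]
0.3 [ 9.3 11.7]
0.45 [15.2 16.3]
0.6 [21.7 20.1]
0.75 [28.7 22.8]
0.9 [36.  24.5]
1.05 [43.4 25. ]
1.2 [50.9 24.4]
1.35 [58.2 22.7]
1.5 [65.2 20. ]
```

View pics/c4.png

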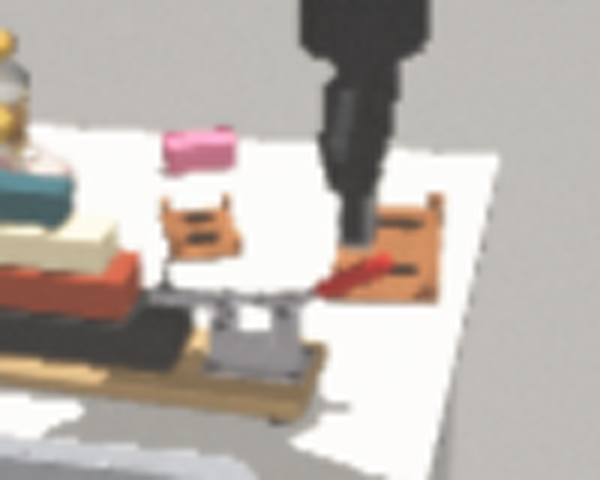

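```bash
python3 -c "
from h import *
for c,(a,b,e,f) in dict(side=(150,230,310,400),top=(200,270,310,400)).items():
    p=env.read_camera(c)
    im=p['pixels'][:,:,::-1].copy()
    t=env.get_state()['tcp_pos'];print(c,proj(p,[t,t+[0,0,.03],[.43,-.128,.09]]))
    for d in env.landmark_of('lever_grip',p): print(d)
    cv2.imwrite('pics/d_%s.png'%c,cv2.resize(im[a:b,e:f],None,fx=6,fy=6,interpolation=cv2.INTER_NEAREST))
a=cv2.imread('pics/d_side.png');b=cv2.imread('pics/d_top.png')
cv2.imwrite('pics/c5.png',cv2.resize(np.vstack([a[100:],b]),None,fx=.7,fy=.7))
"
```

```text
side [[358.481099   198.27197696]
 [358.6701755  190.92771747]
 [358.717076   194.5424604 ]]
{'centre': [0.4329, -0.1272, 0.0863], 'confidence': 0.48}
top [[353.37341689 244.54598989]
 [353.91459696 243.55706104]
 [353.63003352 244.13507057]]
{'centre': [0.6251, -0.1403, 0.0335], 'confidence': 0.6}
{'centre': [0.426, 0.1376, 0.0004], 'confidence': 0.16}
```

View pics/c5.png

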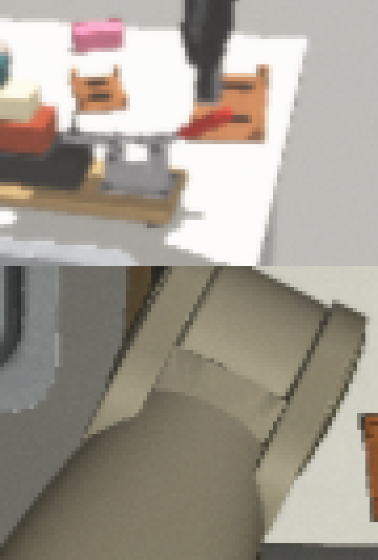

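```bash
python3 -c "
from h import *
p=env.read_camera('side')
im=p['pixels']
for v in range(180,204): print(v,[''.join('%02x'%c for c in im[v,u]) for u in range(350,368,2)])
s=env.get_state();print(s['finger_gap'],s['joint_pos'])
"
```

```text
180 ['fcfcfb', 'fcfbfa', 'a8a4a1', '423f3e', '413f3e', '403f3d', '646360', 'fbfaf8', 'fcfcfb']
181 ['fdfcfb', 'fcfbfa', 'c2c0bb', '4e4b4a', '403f3e', '413f3d', '837f7d', 'fcfbf9', 'fcfcfa']
182 ['fcfcfb', 'fcfcfb', 'f4f2ef', '878483', '41403e', '434140', '8f8e8b', 'fcfbf9', 'fcfcfa']
183 ['fcfcfa', 'fcfcfb', 'fcfbfa', 'c6c4c1', '434140', '484645', '9c9a96', 'faf8f5', 'fbf9f7']
184 ['fcfcfa', 'fcfcfa', 'fcfcfa', 'ccc9c6', '424140', '4c4b49', '8c827b', 'e6c1a3', 'e8c4a5']
185 ['fcfcfb', 'fdfcfb', 'fcfcfa', 'c6c4c0', '424040', '4f4d4c', '7e7269', 'c88e66', 'c98c64']
186 ['fcfcfb', 'fcfcfb', 'fcfcfa', 'a5a39f', '444040', '535151', '716b68', '87654f', '886550']
187 ['fcfcfb', 'fcfcfb', 'fcfcfa', 'a9a8a3', '444140', '545452', '6d6967', '705546', '6e5446']
188 ['fcfcfb', 'fdfcfb', 'fcfcfa', 'c9c7c3', '474544', '555352', '83756d', 'c78860', 'c0835c']
189 ['fcfcfa', 'fcfcfb', 'fcfbfa', 'c6c2be', '464443', '565553', '967f70', 'd18f63', 'cf8d61']
190 ['fdfcfb', 'fcfcfa', 'fcfbfa', 'ada096', '5f5956', '666361', 'b28c74', 'd29063', 'd08c61']
191 ['fcfcfb', 'fdfcfb', 'fcfbfa', 'cca790', 'a58d7e', 
[... 599 characters left out ...]
 'd39164']
198 ['c6c2c0', '9a6d6b', '9f4340', '9d443e', 'b46c50', 'cc8961', 'd08d62', 'd39065', 'd49164']
199 ['979294', 'ab9896', 'a0635e', '946455', 'bf8765', 'c48b66', 'ca8c65', 'ce9067', 'd29269']
200 ['a4a0a1', 'edebe9', 'cfc8c2', 'c2b6ad', 'c4b3a5', 'c2b0a3', 'beaa9b', 'c1ab9d', 'c3ab9b']
201 ['d7d3d1', 'fcfbfa', 'fbfbf9', 'fbfbf9', 'fbfaf9', 'fbfaf9', 'fbfaf9', 'fbfaf9', 'fbfaf9']
202 ['e6e5e4', 'fcfcfb', 'fdfcfb', 'fdfcfb', 'fdfcfb', 'fdfcfb', 'fdfcfb', 'fdfcfb', 'fdfcfb']
203 ['e7e5e4', 'fdfcfb', 'fdfcfb', 'fdfcfb', 'fdfcfb', 'fdfcfb', 'fdfcfb', 'fdfcfb', 'fdfcfb']
0.004063821373887951 [-4.68503566e-01  1.51367743e-01 -4.79749838e-01  9.39649230e-01
  1.08461052e-04 -3.98321448e-01]
```

```bash
python3 -c "
from h import *
im={c:cv2.imread('pics/%s0.png'%c) for c in('side','top')}
P={c:env.read_camera(c) for c in('side','top')}
t=np.array([.1873,.5436,.1971])
for c in P: print(c,proj(P[c],[t,t+[0,0,.013],t+[0,0,.03],t+[-.02,.04,.013],t+[.02,-.04,.013]]))
a=cv2.resize(im['side'][230:330,400:500],(500,500),interpolation=cv2.INTER_NEAREST)
b=cv2.resize(im['top'][300:400,20:80+60],None,fx=5,fy=5,interpolation=cv2.INTER_NEAREST)
cv2.imwrite('pics/c6.png',cv2.resize(np.hstack([a,b[:,:300*2]]),None,fx=.7,fy=.7))
"
```

```text
side [[441.11161528 312.16413625]
 [442.01695233 306.70375353]
 [443.22556283 299.41422987]
 [455.69638246 324.92834639]
 [429.86541746 290.51471836]]
top [[ 93.49863563 333.63272298]
 [ 91.15922605 334.04584396]
 [ 88.02839295 334.598724  ]
 [ 74.5816175  342.13947199]
 [107.6411437  325.99893477]]
```

View pics/c6.png

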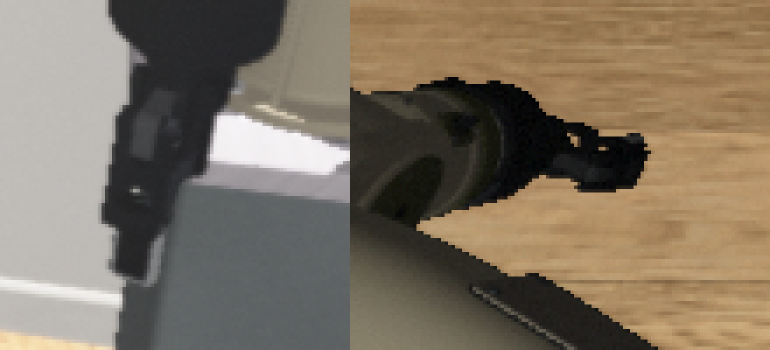

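```bash
python3 -c "
from h import *
P={c:env.read_camera(c) for c in('side','top')}
print(P['side'].keys())
for n,X in dict(med=[.4335,-.3405,.006],coarse=[.4265,.136,.006],fine=[.429,.3875,.006],nag=[.572,-.347,.006]).items(): 
    print(n,proj(P['side'],X),end=' ')
    for d in env.regions_of('rest_'+dict(med='medium',nag='nagura').get(n,n),P['side'])[:1]:
        v,u=np.nonzero(d['mask']);print(u.mean(),v.mean(),u.min(),u.max(),v.min(),v.max())
"
```

```text
dict_keys(['pixels', 'fovy', 'cx', 'cy', 'extrinsics', 'shot'])
med [[364.45915728 190.70167236]] 368.2074468085106 191.84574468085106 357 374 182 200
coarse [[347.36301665 254.77422297]] 346.63988383349465 256.8209099709584 327 365 236 276
fine [[329.86957056 311.07866796]] 330.23697650663945 313.4657814096016 316 343 292 332
nag [[333.03432875 187.59301449]] 333.05555555555554 188.28571428571428 326 340 184 193
```

move_arm(
  targets=[
    [[0,0,-5],[0,0,0],-0.4],
    [[0,0,0],[0,0,0],-0.4],
    [[0,0,15],[0,0,0],-0.4],
    [[0,0,28],[0,0,0],-0.4],
    [[0,0,28],[0,0,0],-0.4],
  ],
)

```text
clock: 5.55
tcp_pos: [0.429, -0.1274, 0.0449]
orientation: [-0.001, 0.035, 0.999, 0.001]
wrist_force: [-0.1, 0.5, -0.4]
finger_gap: 0.0598
grip_force: 0.0
```

move_arm(
  targets=[
    [[0,0,0],[0,0,0],0.9],
    [[0,0,0],[0,0,0],0.9],
    [[0,0,0],[0,0,0],0.9],
    [[0,0,0],[0,0,0],0.9],
  ],
)

```text
clock: 6.05
tcp_pos: [0.4306, -0.1289, 0.0467]
orientation: [0.0, 0.035, 0.999, -0.001]
wrist_force: [-1.6, -5.4, 2.3]
finger_gap: 0.0131
grip_force: 28.7
```

```bash
python3 -c "
from h import *
plan(.43,-.128,.071,86)
p=env.read_camera('side')
im=p['pixels'][:,:,::-1]
cv2.imwrite('pics/c7.png',cv2.resize(im[150:230,310:390],None,fx=5,fy=5,interpolation=cv2.INTER_NEAREST))
"
```

```text
shift [  0.6   0.8 -24.4] turn [-0.01  0.   -0.  ] turn [1.0e-02 2.0e-02 1.8e+01] | yaw 86.0 zdir [ 0.001 -0.002 -1.   ] tcp [ 0.4306 -0.1289  0.0467] q6 -0.40 gap 0.013 grip 28.7 F [-1.6 -5.4  2.3] t 6.0
```

View pics/c7.png

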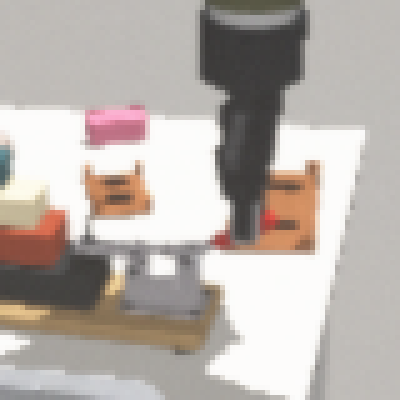

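The lever is gripped: gap 13 mm, 29 N, and the fingertips at about (359,198) px straddle it. The tips sit about 28 mm higher than the reported TCP, which I'll allow for from here on. Now I swing the lever along its arc.

move_arm(
  targets=[
    [[-4,0,-6],[0,0,0],0.9],
    [[-9,0,-12],[0,0,0],0.9],
    [[-15,0,-16],[0,0,0],0.9],
    [[-22,0,-20],[0,0,0],0.9],
    [[-29,0,-23],[0,0,0],0.9],
  ],
)

```text
clock: 6.72
tcp_pos: [0.4571, -0.1303, 0.0681]
orientation: [-0.002, 0.035, 0.999, -0.0]
wrist_force: [-3.0, -5.2, -4.2]
finger_gap: 0.0136
grip_force: 24.7
```

move_arm(
  targets=[
    [[-7,0,-2],[0,0,0],0.9],
    [[-14,0,-2],[0,0,0],0.9],
    [[-22,0,-1],[0,0,0],0.9],
    [[-29,0,1],[0,0,0],0.9],
    [[-33,0,2],[0,0,0],0.9],
  ],
)

```text
clock: 7.35
tcp_pos: [0.4919, -0.1323, 0.0678]
orientation: [-0.0, 0.035, 0.999, -0.0]
wrist_force: [-3.5, -1.1, 9.4]
finger_gap: 0.0126
grip_force: 24.2
```

```bash
python3 -c "
from h import *
plan(.43,-.128,.071,86)
p=env.read_camera('side')
im=p['pixels'][:,:,::-1]
cv2.imwrite('pics/c8.png',cv2.resize(im[150:230,310:390],None,fx=5,fy=5,interpolation=cv2.INTER_NEAREST))
"
```

```text
shift [62.1 -0.1 -3.2] turn [-0. -0. -0.] turn [-0.  0. 18.] | yaw 86.0 zdir [-0. -0. -1.] tcp [ 0.4919 -0.1323  0.0678] q6 -0.35 gap 0.013 grip 24.2 F [-3.5 -1.1  9.4] t 7.3
```

View pics/c8.png

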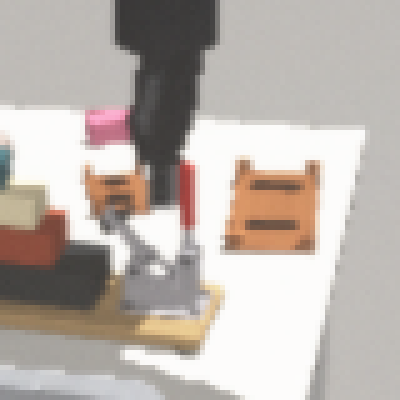

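The lever stands nearly upright at about (347,190) px and has slid to the edge of the pads. I'll let go, back off towards the robot, shut the fingers and push it the rest of the way.

move_arm(
  targets=[
    [[0,0,0],[0,0,0],-0.4],
    [[0,0,0],[0,0,0],-0.4],
    [[25,0,0],[0,0,0],-0.4],
    [[62,0,0],[0,0,0],-0.4],
    [[62,0,0],[0,0,0],1],
  ],
)

```text
clock: 8.02
tcp_pos: [0.4272, -0.1266, 0.0665]
orientation: [-0.001, 0.035, 0.999, 0.001]
wrist_force: [0.1, 0.9, -0.5]
finger_gap: 0.0432
grip_force: 0.0
```

move_arm(
  targets=[
    [[0,0,0],[0,0,0],1],
    [[0,0,0],[0,0,0],1],
    [[-10,0,0],[0,0,0],1],
    [[-18,0,0],[0,0,0],1],
    [[-24,0,0],[0,0,0],1],
  ],
)

```text
clock: 8.65
tcp_pos: [0.4552, -0.1297, 0.067]
orientation: [0.0, 0.035, 0.999, 0.0]
wrist_force: [-0.9, 0.0, -0.5]
finger_gap: 0.0002
grip_force: 0.0
```

move_arm(
  targets=[
    [[-4,0,0],[0,0,0],1],
    [[-8,0,0],[0,0,0],1],
    [[-12,0,0],[0,0,0],1],
  ],
)

```text
clock: 9.02
tcp_pos: [0.466, -0.1303, 0.067]
orientation: [-0.0, 0.035, 0.999, 0.0]
wrist_force: [-0.1, 0.2, -0.2]
finger_gap: 0.0
grip_force: 0.3
```

move_arm(
  targets=[
    [[-2,0,0],[0,0,0],1],
    [[-4,0,0],[0,0,0],1],
    [[-6,0,0],[0,0,0],1],
  ],
)

```text
clock: 9.4
tcp_pos: [0.4722, -0.1309, 0.0671]
orientation: [0.0, 0.035, 0.999, 0.0]
wrist_force: [-0.3, -1.0, 0.5]
finger_gap: 0.0
grip_force: 0.1
```

```bash
python3 -c "
from h import *
plan(.43,-.128,.071,86)
p=env.read_camera('side')
im=p['pixels'][:,:,::-1]
cv2.imwrite('pics/c9.png',cv2.resize(im[150:230,310:390],None,fx=5,fy=5,interpolation=cv2.INTER_NEAREST))
"
```

```text
shift [42.3 -0.1 -3.9] turn [ 0.  0. -0.] turn [ 0. -0. 18.] | yaw 86.0 zdir [ 0.  0. -1.] tcp [ 0.4722 -0.1309  0.0671] q6 -0.36 gap 0.000 grip 0.1 F [-0.3 -1.   0.5] t 9.4
```

View pics/c9.png

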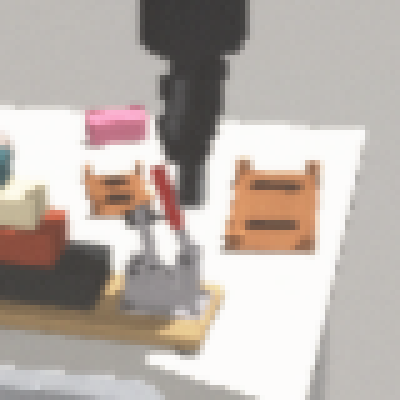

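move_arm(
  targets=[
    [[-2,0,0],[0,0,0],1],
    [[-4,0,0],[0,0,0],1],
  ],
)

```text
clock: 9.7
tcp_pos: [0.4737, -0.1309, 0.0669]
orientation: [-0.002, 0.035, 0.999, -0.0]
wrist_force: [-10.0, 0.0, 6.8]
finger_gap: -0.0002
grip_force: 6.0
```

move_arm(
  targets=[
    [[-1.5,0,0],[0,0,0],1],
    [[-3,0,0],[0,0,0],1],
  ],
)

```text
clock: 9.95
tcp_pos: [0.4738, -0.1309, 0.0668]
orientation: [-0.005, 0.035, 0.999, -0.0]
wrist_force: [-16.9, -0.6, 12.9]
finger_gap: 0.0003
grip_force: 10.4
```

```bash
python3 -c "
from h import *
plan(.43,-.128,.071,86)
p=env.read_camera('side')
for d in env.landmark_of('lever_grip',p): print(d)
for d in env.regions_of('lever_grip',p):
    m=d['mask'];im=p['pixels'].astype(int);r=m&(im[:,:,0]>2*im[:,:,1])
    v,u=np.nonzero(r);print(d['confidence'],m.sum(),len(u)); 
    if len(u)>5: print(u.mean(),v.mean(),cv2.fitLine(np.c_[u,v].astype(np.float32),2,0,.01,.01).ravel())
piv=np.array([.4735,-.131,.065])
for a in(1.0,1.2,1.3,1.42):
    th=np.pi/6+a;e=piv+.026*np.array([-np.cos(th),.0,np.sin(th)]);f=piv+.076*np.array([-np.cos(th),.0,np.sin(th)]);print(a,proj(p,[e,f]).round(1).tolist())
"
```

```text
shift [43.9 -0.2 -3.8] turn [-0.   -0.06 -0.01] turn [-9.000e-02  1.000e-02  1.799e+01] | yaw 85.9 zdir [-0.01 -0.   -1.  ] tcp [ 0.4738 -0.1309  0.0668] q6 -0.36 gap 0.000 grip 10.4 F [-16.9  -0.6  12.9] t 9.9
{'centre': [0.4948, -0.1302, 0.1084], 'confidence': 0.44}
0.42 27 16
342.6875 189.4375 [  0.35521337   0.93478525 342.6875     189.4375    ]
1.0 [[347.5, 193.0], [348.2, 180.7]]
1.2 [[346.1, 193.0], [344.1, 180.6]]
1.3 [[345.4, 193.1], [342.1, 180.9]]
1.42 [[344.6, 193.2], [339.8, 181.4]]
```

The lever is at its stop: its slope matches 1.42 rad and the push force has risen to 17 N. Next I go over the nagura and probe its top with shut fingers to calibrate the tip height.

move_arm(
  targets=[
    [[25,0,0],[0,0,0],1],
    [[40,0,-40],[0,0,0],1],
    [[40,0,-95],[0,0,0],1],
    [[0,0,-110],[0,0,0],1],
    [[-55,0,-110],[0,0,0],1],
  ],
)

```text
clock: 10.72
tcp_pos: [0.5362, -0.136, 0.1803]
orientation: [0.003, 0.035, 0.999, -0.001]
wrist_force: [0.8, -0.3, -0.1]
finger_gap: -0.0002
grip_force: 0.0
```

move_arm(
  targets=[
    [[-55,0,0],[0,0,0],1],
    [[-100,0,20],[0,0,0],1],
    [[-100,0,40],[0,0,0],1],
    [[-100,0,55],[0,0,0],1],
  ],
)

```text
clock: 11.22
tcp_pos: [0.6337, -0.142, 0.1203]
orientation: [-0.001, 0.035, 0.999, 0.0]
wrist_force: [0.2, -0.0, -0.2]
finger_gap: -0.0
grip_force: 0.0
```

```bash
python3 -c "
from h import *
plan(.639,-.1425,.104,86)
p=env.read_camera('side')
im=p['pixels'][:,:,::-1]
cv2.imwrite('pics/c10.png',cv2.resize(im[130:230,270:390],None,fx=5,fy=5,interpolation=cv2.INTER_NEAREST))
"
```

```text
shift [-5.3 -0.2 16.3] turn [ 0.   -0.01  0.  ] turn [ 1.0e-02  1.0e-02 -1.8e+01] | yaw 86.0 zdir [-0.001  0.001 -1.   ] tcp [ 0.6337 -0.142   0.1203] q6 -0.27 gap -0.000 grip 0.0 F [ 0.2 -0.  -0.2] t 11.2
```

View pics/c10.png

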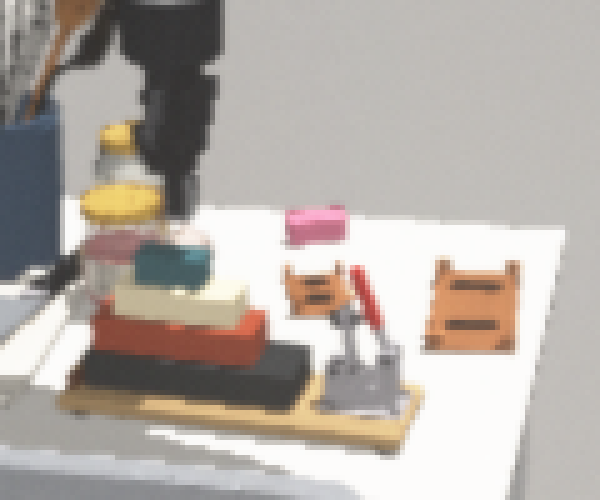

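The clamp is open and its bar is up, and the shut fingertips stand about 5 px above the nagura's top. I probe down.

move_arm(
  targets=[
    [[-5,0,5],[0,0,0],1],
    [[-5,0,10],[0,0,0],1],
    [[-5,0,13],[0,0,0],1],
    [[-5,0,16],[0,0,0],1],
  ],
)

```text
clock: 11.78
tcp_pos: [0.6388, -0.1427, 0.1065]
orientation: [0.0, 0.035, 0.999, -0.0]
wrist_force: [0.1, -1.5, -0.1]
finger_gap: -0.0002
grip_force: 0.0
```

move_arm(
  targets=[
    [[0,0,1.5],[0,0,0],1],
    [[0,0,3],[0,0,0],1],
  ],
)

```text
clock: 12.02
tcp_pos: [0.6387, -0.1426, 0.1031]
orientation: [0.0, 0.035, 0.999, 0.0]
wrist_force: [0.2, -0.7, -0.3]
finger_gap: 0.0
grip_force: 0.0
```

move_arm(
  targets=[
    [[0,0,1],[0,0,0],1],
    [[0,0,2],[0,0,0],1],
  ],
)

```text
clock: 12.28
tcp_pos: [0.6387, -0.1426, 0.1011]
orientation: [0.0, 0.035, 0.999, 0.0]
wrist_force: [-1.0, 0.2, -0.2]
finger_gap: 0.0003
grip_force: 0.0
```

move_arm(
  targets=[
    [[0,0,1],[0,0,0],1],
    [[0,0,2],[0,0,0],1],
  ],
)

```text
clock: 12.52
tcp_pos: [0.6387, -0.1425, 0.099]
orientation: [-0.0, 0.035, 0.999, 0.0]
wrist_force: [-0.4, -0.4, 0.1]
finger_gap: 0.0003
grip_force: 0.0
```

move_arm(
  targets=[
    [[0,0,1],[0,0,0],1],
    [[0,0,2],[0,0,0],1],
  ],
)

```text
clock: 12.78
tcp_pos: [0.6387, -0.1425, 0.097]
orientation: [0.0, 0.035, 0.999, 0.0]
wrist_force: [0.4, -0.5, 0.6]
finger_gap: 0.0003
grip_force: 0.0
```

move_arm(
  targets=[
    [[0,0,1],[0,0,0],1],
    [[0,0,2],[0,0,0],1],
  ],
)

```text
clock: 13.02
tcp_pos: [0.6387, -0.1425, 0.095]
orientation: [-0.0, 0.035, 0.999, 0.0]
wrist_force: [0.6, 0.1, 0.2]
finger_gap: 0.0003
grip_force: 0.0
```

move_arm(
  targets=[
    [[0,0,1],[0,0,0],1],
    [[0,0,2],[0,0,0],1],
  ],
)

```text
clock: 13.28
tcp_pos: [0.6387, -0.1426, 0.0939]
orientation: [0.0, 0.035, 0.999, -0.0]
wrist_force: [-2.3, 1.2, 7.8]
finger_gap: -0.0
grip_force: 4.1
```

```bash
python3 -c "
from h import *
p=env.read_camera('side')
im=p['pixels']
for v in range(166,190): print(v,[''.join('%02x'%c for c in im[v,u]) for u in range(296,318,2)])
s=env.get_state();t=s['tcp_pos'];print(t,s['wrist_force'],proj(p,[[*t[:2],.128],[*t[:2],.102]]))
"
```

```text
166 ['836f52', '3e3c3b', '3c3a39', '373635', '383737', '3a3838', '474443', '86837f', 'bdbab6', 'bebab7', 'bebbb7']
167 ['c6a35a', '3c3937', '383636', '373534', '373636', '3a3938', '6f6d6a', 'b9b5b1', 'bcbab6', 'bfbcb8', 'bfbbb7']
168 ['e3be67', '474037', '383535', '383736', '383635', '393737', '74716f', 'bebbb7', 'bebbb6', 'bfbbb7', 'bebbb7']
169 ['e7c369', '66573e', '383735', '3a3836', '383735', '3a3837', '84807e', 'bfbbb7', 'bfbbb6', 'bebab6', 'bdbab6']
170 ['e8c66b', '9c814e', '3f3c38', '3c3939', '393736', '413e3f', 'b7b5b1', 'c9c5c0', 'c5c1bd', 'bebab6', 'c0bdb9']
171 ['eccb6e', 'cfac5e', '60523d', '3d3b37', '3a3736', '484546', 'd5d2ce', 'ebe9e6', 'e5e3df', 'cfccc6', 'd9d5d1']
172 ['d8b15c', 'b9964e', '9b7f4a', '433f3b', '3b3938', '605f5f', 'e2dfda', 'fcfbfa', 'fcfbfa', 'fbfaf9', 'fcfbfa']
173 ['b2904c', 'b09051', 'a08759', '4b4743', '3c3b3a', '666665', 'd9d6d1', 'fdfcfb', 'fdfcfb', 'fdfcfb', 'fdfcfb']
174 ['a88e61', 'a49071', 'a79c8a', '504d4a', '3c3a3a', '676666', 'd7d3ce', 'fdfcfb', 'fcfcfb', 'fdfcfb', 'fdfcfb']
175 ['c1b3a7', 'beb2a5', 'b4a89c', '55524f', '3e3c3a', '666565', 
[... 1094 characters left out ...]
f7a', '485d61', '465b60', '485d60', '465c60', '485c61', '475c5f', '4c6163', 'd9d5be', 'fdfcf6', 'fdfbf6']
186 ['98927c', '5d6b68', '566563', '516363', '4c6063', '4c5f62', '495e61', '606f6d', 'f4eed6', 'fdfbed', 'fdfbed']
187 ['b0a68b', 'a09981', '918e7a', '7c7f72', '70776e', '8c9082', '5c6a68', 'a4a692', 'fcf9e8', 'fdfbeb', 'fdfbec']
188 ['c0b496', 'c1b496', 'c2b799', 'b9af92', 'b5ab8f', 'eee7c9', 'a59e87', 'f1ecd2', 'fdfaeb', 'fdfbec', 'fdfaea']
189 ['c2b699', 'c2b598', 'c3b799', 'c3b699', 'c1b799', 'cec1a2', 'dcd0b0', 'f4eed4', 'fbf7e4', 'fcf9e8', 'f8f3dd']
[ 0.63873754 -0.14254693  0.09389282] [-1.25121218  0.69608628  4.28557025] [[304.54595389 179.39519863]
 [304.84278704 185.65316876]]
```

move_arm(
  targets=[
    [[0,0,-25],[0,0,0],1],
    [[0,0,-25],[0,0,0],-0.2],
    [[0,0,-25],[0,0,0],-0.2],
    [[0,0,-25],[0,0,0],-0.2],
    [[0,0,-5],[0,0,0],-0.2],
  ],
  squeeze=35,
)

```text
clock: 13.95
tcp_pos: [0.6396, -0.1429, 0.0987]
orientation: [0.001, 0.035, 0.999, -0.0]
wrist_force: [0.4, -0.5, 0.5]
finger_gap: 0.0511
grip_force: 0.0
```

move_arm(
  targets=[
    [[0,0,15],[0,0,0],-0.2],
    [[0,0,24],[0,0,0],-0.2],
    [[0,0,24],[0,0,0],-0.2],
    [[0,0,24],[0,0,0],1],
    [[0,0,24],[0,0,0],1],
  ],
)

```text
clock: 14.58
tcp_pos: [0.6394, -0.1428, 0.0751]
orientation: [0.001, 0.035, 0.999, -0.0]
wrist_force: [-0.3, -0.4, -1.4]
finger_gap: 0.0269
grip_force: 34.9
```

move_arm(
  targets=[
    [[0,0,0],[0,0,0],1],
    [[0,0,0],[0,0,0],1],
  ],
)

```text
clock: 14.82
tcp_pos: [0.6392, -0.1427, 0.0749]
orientation: [0.001, 0.035, 0.999, -0.0]
wrist_force: [-0.8, -0.4, 4.7]
finger_gap: 0.0271
grip_force: 35.3
```

move_arm(
  targets=[
    [[0,0,-10],[0,0,0],1],
    [[0,0,-40],[0,0,0],1],
    [[0,0,-70],[0,0,0],1],
    [[0,0,-70],[0,0,0],1],
  ],
)

```text
clock: 15.32
tcp_pos: [0.6404, -0.1431, 0.1473]
orientation: [0.003, 0.035, 0.999, -0.001]
wrist_force: [1.0, -0.4, -0.6]
finger_gap: 0.0272
grip_force: 34.9
```

```bash
python3 -c "
from h import *
plan(.572,-.346,.05,18)
p=env.read_camera('side')
for t in('nagura_mid','fine_mid'):
  for d in env.landmark_of(t,p): print(t,np.round(d['centre'],3),d['confidence'])
"
```

```text
shift [  54.6 -207.    97.2] turn [0.01 0.03 6.8 ] turn [-3.00e-02  1.00e-02 -1.12e+01] | yaw 86.0 zdir [ 0.005 -0.002 -1.   ] tcp [ 0.6404 -0.1431  0.1473] q6 -0.27 gap 0.027 grip 34.9 F [ 1.  -0.4 -0.6] t 15.3
nagura_mid [ 0.6   -0.476  0.01 ] 0.41
nagura_mid [ 0.643 -0.144  0.187] 0.39
fine_mid [ 0.633 -0.15   0.089] 0.53
fine_mid [ 0.426  0.13  -0.001] 0.26
```

move_arm(
  targets=[
    [[12,-41,0],[0,0,1],1],
    [[23,-82,0],[0,0,2],1],
    [[34,-124,0],[0,0,3],1],
    [[45,-166,0],[0,0,4],1],
    [[55,-207,0],[0,0,5],1],
  ],
)

```text
clock: 16.1
tcp_pos: [0.5679, -0.3458, 0.1422]
orientation: [-0.002, 0.457, 0.89, 0.0]
wrist_force: [0.3, 0.0, -0.6]
finger_gap: 0.0276
grip_force: 34.9
```

move_arm(
  targets=[
    [[0,0,15],[0,0,0.9],1],
    [[0,0,50],[0,0,1.8],1],
    [[0,0,90],[0,0,1.8],1],
    [[0,0,97],[0,0,1.8],1],
    [[0,0,97],[0,0,1.8],1],
  ],
)

```text
clock: 16.73
tcp_pos: [0.5688, -0.3447, 0.0464]
orientation: [-0.001, 0.588, 0.809, 0.0]
wrist_force: [-0.3, 0.1, -1.0]
finger_gap: 0.0273
grip_force: 34.9
```

```bash
python3 -c "
from h import *
plan(.572,-.346,-.015,18)
p=env.read_camera('side')
im=p['pixels'][:,:,::-1]
cv2.imwrite('pics/c11.png',cv2.resize(im[130:230,290:390],None,fx=6,fy=6,interpolation=cv2.INTER_NEAREST))
"
```

```text
shift [-2.3  2.7 61.4] turn [-0.01 -0.01 -0.  ] turn [-2.0e-02  1.0e-02  1.8e+01] | yaw 18.0 zdir [-0.002  0.001 -1.   ] tcp [ 0.5688 -0.3447  0.0464] q6 0.59 gap 0.027 grip 34.9 F [-0.3  0.1 -1. ] t 16.7
```

View pics/c11.png

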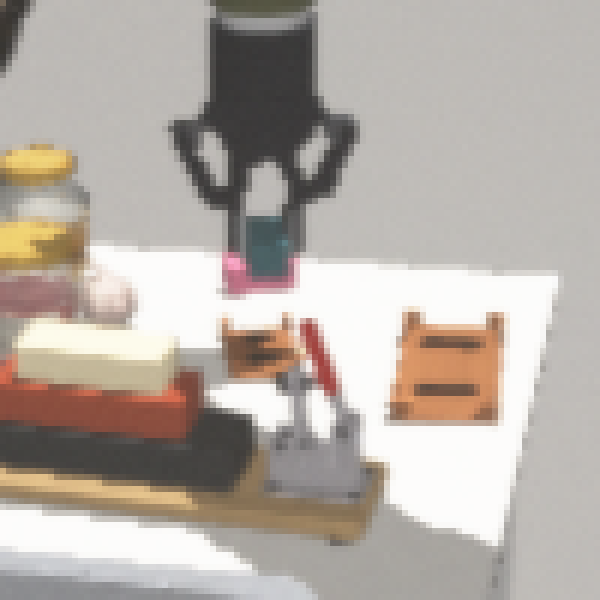

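The held nagura at (334,173) px is square above its rest at (333,187) px. I lower it.

move_arm(
  targets=[
    [[-2,3,25],[0,0,0],1],
    [[-2,3,45],[0,0,0],1],
    [[-2,3,55],[0,0,0],1],
    [[-2,3,58],[0,0,0],1],
    [[-2,3,59],[0,0,0],1],
  ],
)

```text
clock: 17.4
tcp_pos: [0.5735, -0.3467, -0.0109]
orientation: [0.001, 0.588, 0.809, 0.0]
wrist_force: [-1.0, 0.7, -1.6]
finger_gap: 0.0272
grip_force: 34.9
```

move_arm(
  targets=[
    [[0,0,1],[0,0,0],1],
    [[0,0,2],[0,0,0],1],
  ],
)

```text
clock: 17.65
tcp_pos: [0.5731, -0.3464, -0.0134]
orientation: [0.0, 0.588, 0.809, 0.0]
wrist_force: [-0.1, -0.5, -1.3]
finger_gap: 0.0272
grip_force: 34.9
```

move_arm(
  targets=[
    [[0,0,1],[0,0,0],1],
    [[0,0,2],[0,0,0],1],
  ],
)

```text
clock: 17.9
tcp_pos: [0.5728, -0.3462, -0.0159]
orientation: [0.0, 0.588, 0.809, 0.0]
wrist_force: [-0.2, 1.7, -0.3]
finger_gap: 0.0272
grip_force: 34.9
```

move_arm(
  targets=[
    [[0,0,1],[0,0,0],1],
    [[0,0,2],[0,0,0],1],
  ],
)

```text
clock: 18.15
tcp_pos: [0.5728, -0.3462, -0.0171]
orientation: [0.0, 0.588, 0.809, 0.0]
wrist_force: [-3.2, 1.6, 9.6]
finger_gap: 0.0273
grip_force: 36.0
```

```bash
python3 -c "
from h import *
plan(.572,-.346,-.015,18)
p=env.read_camera('top')
for d in env.landmark_of('nagura_mid',p): print(np.round(d['centre'],3),d['confidence'])
p=env.read_camera('side')
for d in env.landmark_of('nagura_mid',p): print(np.round(d['centre'],3),d['confidence'])
"
```

```text
shift [ 0.4 -0.7 -2.1] turn [ 0.  0. -0.] turn [ 0. -0. 18.] | yaw 18.0 zdir [ 0. -0. -1.] tcp [ 0.5728 -0.3462 -0.0171] q6 0.59 gap 0.027 grip 36.0 F [-3.2  1.6  9.6] t 18.1
[ 0.604 -0.474  0.013] 0.39
[ 0.574 -0.351  0.024] 0.45
[ 0.599 -0.472  0.008] 0.39
```

move_arm(
  targets=[
    [[0,0,0],[0,0,0],0.1],
    [[0,0,0],[0,0,0],-0.1],
    [[0,0,-3],[0,0,0],-0.2],
    [[0,0,-30],[0,0,0],-0.2],
    [[0,0,-70],[0,0,0],-0.2],
  ],
)

```text
clock: 18.98
tcp_pos: [0.5717, -0.3453, 0.0512]
orientation: [-0.002, 0.588, 0.809, 0.0]
wrist_force: [1.2, 0.0, 0.0]
finger_gap: 0.051
grip_force: 0.0
```

move_arm(
  targets=[
    [[0,0,-50],[0,0,0],-0.5],
    [[0,0,-95],[0,0,0],-0.5],
    [[0,0,-95],[0,0,-1],-0.5],
  ],
)

```text
clock: 19.35
tcp_pos: [0.5752, -0.348, 0.1526]
orientation: [0.005, 0.513, 0.858, -0.001]
wrist_force: [1.0, -0.0, -0.3]
finger_gap: 0.0638
grip_force: 0.0
```

```bash
python3 -c "
from h import *
p=env.read_camera('top')
for t in('nagura_mid','rest_nagura','fine_mid'):
  for d in env.landmark_of(t,p): print(t,np.round(d['centre'],3),d['confidence'])
for d in env.regions_of('nagura_mid',p): print(d['mask'].sum(),rect(p,d['mask'],.036))
im=p['pixels'].astype(int);m=(im.min(2)>150)&(im[:,:,0]-im[:,:,2]>18);m[:155]=0;m[195:]=0;m[:,:345]=0;m[:,372:]=0
print('cream',m.sum(),rect(p,m,.102))
plan(.637,-.143,.15,86)
"
```

```text
fine_mid [ 0.64  -0.142  0.085] 0.59
cream 350 (array([ 0.6399, -0.1429]), np.float64(-9.4), array([0.035, 0.087]), array([ 635.8, -143.3]), array([36.9, 92.2]), 85.6)
shift [149.1 151.9  -3.7] turn [ 0.   -0.01 -5.82] turn [-1.000e-02 -0.000e+00  1.218e+01] | yaw 27.8 zdir [-0.001  0.001 -1.   ] tcp [ 0.5723 -0.3458  0.1461] q6 0.42 gap 0.064 grip 0.0 F [ 0.2 -0.   0.1] t 19.6
```

move_arm(
  targets=[
    [[30,30,0],[0,0,-1],-0.45],
    [[60,61,0],[0,0,-2],-0.45],
    [[90,91,0],[0,0,-3],-0.45],
    [[120,122,0],[0,0,-4],-0.45],
    [[149,152,0],[0,0,-5],-0.45],
  ],
)

```text
clock: 20.23
tcp_pos: [0.6368, -0.1417, 0.1459]
orientation: [-0.001, 0.103, 0.995, 0.0]
wrist_force: [0.4, 0.3, 0.8]
finger_gap: 0.062
grip_force: 0.0
```

move_arm(
  targets=[
    [[0,0,0],[0,0,-0.8],-0.45],
    [[0,0,20],[0,0,-0.8],-0.45],
    [[0,0,40],[0,0,-0.8],-0.45],
    [[0,0,40],[0,0,-0.8],-0.45],
  ],
)

```text
clock: 20.72
tcp_pos: [0.6351, -0.1425, 0.1043]
orientation: [-0.003, 0.036, 0.999, 0.001]
wrist_force: [-0.9, -0.6, -0.5]
finger_gap: 0.0619
grip_force: 0.0
```

```bash
python3 -c "
from h import *
plan(.638,-.143,.05,86)
p=env.read_camera('side')
for t in('nagura_mid','rest_nagura','fine_mid'):
  for d in env.landmark_of(t,p): print(t,np.round(d['centre'],3),d['confidence'])
"
```

```text
shift [-3.2 -0.4 54.3] turn [ 0.01 -0.03 -0.01] turn [-5.000e-02 -1.000e-02  1.799e+01] | yaw 85.9 zdir [-0.005  0.002 -1.   ] tcp [ 0.6351 -0.1425  0.1043] q6 -0.27 gap 0.062 grip 0.0 F [-0.9 -0.6 -0.5] t 20.7
nagura_mid [ 0.602 -0.475  0.011] 0.66
nagura_mid [ 0.574 -0.349  0.019] 0.5
rest_nagura [ 0.572 -0.345 -0.005] 0.62
fine_mid [ 0.634 -0.147  0.09 ] 0.61
```

move_arm(
  targets=[
    [[-3,0,20],[0,0,0],-0.45],
    [[-3,0,40],[0,0,0],-0.45],
    [[-3,0,54],[0,0,0],-0.45],
    [[-3,0,54],[0,0,0],-0.45],
    [[-3,0,54],[0,0,0],1],
  ],
  squeeze=40,
)

```text
clock: 21.55
tcp_pos: [0.6407, -0.1437, 0.054]
orientation: [0.001, 0.035, 0.999, -0.0]
wrist_force: [-0.3, 0.0, 0.4]
finger_gap: 0.0451
grip_force: 0.0
```

move_arm(
  targets=[
    [[0,0,0],[0,0,0],1],
    [[0,0,0],[0,0,0],1],
    [[0,0,0],[0,0,0],1],
  ],
)

```text
clock: 21.92
tcp_pos: [0.641, -0.1438, 0.0544]
orientation: [0.001, 0.035, 0.999, -0.0]
wrist_force: [-0.5, -0.5, 5.9]
finger_gap: 0.039
grip_force: 42.4
```

move_arm(
  targets=[
    [[0,0,-5],[0,0,0],1],
    [[0,0,-15],[0,0,0],1],
    [[0,0,-40],[0,0,0],1],
    [[0,0,-80],[0,0,0],1],
    [[0,0,-110],[0,0,0],1],
  ],
)

```text
clock: 22.55
tcp_pos: [0.6402, -0.1435, 0.1649]
orientation: [0.0, 0.035, 0.999, -0.0]
wrist_force: [-0.2, 0.6, -1.8]
finger_gap: 0.0392
grip_force: 41.6
```

```bash
python3 -c "
from h import *
plan(.429,.388,.12,97.5)
p=env.read_camera('side')
for t in('fine_mid','medium_mid','rest_fine'):
  for d in env.landmark_of(t,p): print(t,np.round(d['centre'],3),d['confidence'])
"
```

```text
shift [247.9 515.4  44.7] turn [-0.    0.   -1.15] turn [1.000e-02 0.000e+00 1.685e+01] | yaw 86.0 zdir [ 0.001 -0.    -1.   ] tcp [ 0.6402 -0.1435  0.1649] q6 -0.27 gap 0.039 grip 41.6 F [-0.2  0.6 -1.8] t 22.6
fine_mid [ 0.636 -0.147  0.197] 0.68
fine_mid [ 0.496 -0.131  0.112] 0.64
medium_mid [ 0.638 -0.143  0.061] 0.88
medium_mid [ 0.572 -0.354  0.024] 0.5
rest_fine [ 0.428  0.386 -0.   ] 0.9
```

move_arm(
  targets=[
    [[25,51,0],[0,0,0.8],1],
    [[50,102,0],[0,0,1.6],1],
    [[75,154,0],[0,0,2.4],1],
    [[100,205,0],[0,0,3.2],1],
    [[124,257,0],[0,0,4],1],
  ],
)

```text
clock: 23.38
tcp_pos: [0.5321, 0.123, 0.1609]
orientation: [-0.002, 0.377, 0.926, -0.001]
wrist_force: [1.0, -0.3, -1.7]
finger_gap: 0.0391
grip_force: 41.6
```

```bash
python3 -c "
from h import *
plan(.429,.386,.1,7.4)
"
```

```text
shift [257.3 116.5  61.3] turn [-0.02 -0.01  3.83] turn [ 1.000e-02 -2.000e-02 -1.417e+01] | yaw 45.7 zdir [-0.003 -0.    -1.   ] tcp [0.5321 0.123  0.1609] q6 0.85 gap 0.039 grip 41.6 F [ 1.  -0.3 -1.7] t 23.4
```

move_arm(
  targets=[
    [[51,23,0],[0,0,0.8],1],
    [[103,46,0],[0,0,1.6],1],
    [[154,70,0],[0,0,2.4],1],
    [[206,93,10],[0,0,3.2],1],
    [[257,116,40],[0,0,3.8],1],
  ],
)

```text
clock: 24.0
tcp_pos: [0.4297, 0.3845, 0.1227]
orientation: [0.0, 0.657, 0.753, 0.0]
wrist_force: [0.4, 0.5, -1.6]
finger_gap: 0.0389
grip_force: 41.7
```

move_arm(
  targets=[
    [[0,0,30],[0,0,0],1],
    [[0,0,60],[0,0,0],1],
    [[0,0,60],[0,0,0],1],
    [[0,0,60],[0,0,0],1],
  ],
)

```text
clock: 24.5
tcp_pos: [0.4303, 0.3825, 0.0635]
orientation: [-0.0, 0.656, 0.755, -0.0]
wrist_force: [-0.5, 0.5, -1.8]
finger_gap: 0.0389
grip_force: 41.6
```

```bash
python3 -c "
from h import *
plan(.429,.386,-.008,7.4)
for c in('top','side'):
  p=env.read_camera(c)
  for t in('fine_mid','rest_fine'):
    for d in env.landmark_of(t,p): print(c,t,np.round(d['centre'],3),d['confidence'])
"
```

```text
shift [ 3.7 -0.8 71.5] turn [-0.    0.    0.06] turn [-0.000e+00 -1.000e-02 -1.794e+01] | yaw 8.0 zdir [-0.001 -0.    -1.   ] tcp [0.4303 0.3825 0.0635] q6 2.02 gap 0.039 grip 41.6 F [-0.5  0.5 -1.8] t 24.5
top fine_mid [0.431 0.389 0.097] 0.82
top rest_fine [ 0.432  0.39  -0.   ] 0.93
side fine_mid [0.431 0.383 0.099] 0.58
side rest_fine [0.428 0.387 0.   ] 0.74
side rest_fine [ 0.493 -0.131  0.106] 0.69
```

move_arm(
  targets=[
    [[2,0,25],[0,0,0],1],
    [[2,0,50],[0,0,0],1],
    [[2,0,65],[0,0,0],1],
    [[2,0,70],[0,0,0],1],
    [[2,0,72],[0,0,0],1],
  ],
)

```text
clock: 25.42
tcp_pos: [0.4306, 0.3849, -0.0081]
orientation: [0.0, 0.656, 0.755, 0.0]
wrist_force: [-0.6, 0.1, -1.6]
finger_gap: 0.0387
grip_force: 41.6
```

move_arm(
  targets=[
    [[0,0,1],[0,0,0],1],
    [[0,0,2],[0,0,0],1],
  ],
)

```text
clock: 25.68
tcp_pos: [0.4307, 0.3851, -0.0098]
orientation: [0.0, 0.656, 0.755, 0.001]
wrist_force: [-0.2, -0.7, -0.8]
finger_gap: 0.0387
grip_force: 41.6
```

move_arm(
  targets=[
    [[0,0,1],[0,0,0],1],
    [[0,0,2],[0,0,0],1],
  ],
)

```text
clock: 25.92
tcp_pos: [0.4304, 0.3849, -0.0117]
orientation: [0.0, 0.656, 0.755, 0.0]
wrist_force: [-2.8, -1.7, 9.7]
finger_gap: 0.0391
grip_force: 42.8
```

move_arm(
  targets=[
    [[0,0,0],[0,0,0],-0.1],
    [[0,0,0],[0,0,0],-0.4],
    [[0,0,-3],[0,0,0],-0.4],
    [[0,0,-30],[0,0,0],-0.4],
    [[0,0,-80],[0,0,0],-0.4],
  ],
)

```text
clock: 26.55
tcp_pos: [0.4286, 0.3836, 0.0665]
orientation: [-0.001, 0.656, 0.755, -0.002]
wrist_force: [0.1, 0.3, 0.4]
finger_gap: 0.0598
grip_force: 0.0
```

move_arm(
  targets=[
    [[0,0,-55],[0,0,0],-0.65],
    [[-45,-20,-80],[0,0,-0.8],-0.65],
    [[-95,-45,-80],[0,0,-1.6],-0.65],
    [[-145,-65,-80],[0,0,-2.4],-0.65],
  ],
)

```text
clock: 27.05
tcp_pos: [0.3856, 0.231, 0.1483]
orientation: [0.001, 0.482, 0.876, 0.001]
wrist_force: [0.7, -0.9, 0.1]
finger_gap: 0.0707
grip_force: 0.0
```

```bash
python3 -c "
from h import *
plan(.638,-.143,.15,86)
for c in('top','side'):
  p=env.read_camera(c)
  for t in('fine_mid','rest_fine','medium_mid'):
    for d in env.landmark_of(t,p): print(c,t,np.round(d['centre'],3),d['confidence'])
  if c=='top':
    for d in env.regions_of('fine_mid',p): print(d['mask'].sum(),rect(p,d['mask'],.036))
    for d in env.regions_of('medium_mid',p): print(d['mask'].sum(),rect(p,d['mask'],.076))
"
```

```text
shift [-451.    13.5   -1.4] turn [ 0.01  0.01 -5.37] turn [ 1.000e-02 -1.000e-02  1.263e+01] | yaw 32.3 zdir [ 0.002  0.    -1.   ] tcp [0.3856 0.231  0.1483] q6 1.37 gap 0.071 grip 0.0 F [ 0.7 -0.9  0.1] t 27.1
top rest_fine [ 0.626 -0.144  0.034] 0.23
top medium_mid [ 0.641 -0.148  0.062] 0.81
top medium_mid [ 0.494 -0.137  0.113] 0.68
764 (array([ 0.6336, -0.1424]), np.float64(-4.3), array([0.051, 0.135]), array([ 633.3, -142.1]), array([ 52.4, 136.7]), 84.7)
side fine_mid [0.43  0.383 0.023] 0.72
side rest_fine [ 0.428  0.382 -0.002] 0.97
side medium_mid [ 0.636 -0.145  0.06 ] 0.94
```

move_arm(
  targets=[
    [[-56,2,0],[0,0,-0.7],-0.65],
    [[-112,3,0],[0,0,-1.4],-0.65],
    [[-168,5,0],[0,0,-2.1],-0.65],
    [[-224,6,0],[0,0,-2.8],-0.65],
    [[-280,8,0],[0,0,-3.5],-0.65],
  ],
  squeeze=50,
)

```text
clock: 28.18
tcp_pos: [0.5423, -0.0022, 0.1473]
orientation: [-0.0, 0.197, 0.98, 0.0]
wrist_force: [-0.4, 0.1, -0.3]
finger_gap: 0.0703
grip_force: 0.0
```

```bash
python3 -c "
from h import *
plan(.638,-.1435,.15,85.8)
"
```

```text
shift [-142.8  -93.4   -2.8] turn [ 0.   -0.   -1.85] turn [-0.   -0.   16.15] | yaw 67.3 zdir [-0.  0. -1.] tcp [ 0.5423 -0.0022  0.1473] q6 0.24 gap 0.070 grip 0.0 F [-0.4  0.1 -0.3] t 28.2
```

move_arm(
  targets=[
    [[-47,-31,0],[0,0,-0.6],-0.65],
    [[-95,-62,0],[0,0,-1.2],-0.65],
    [[-143,-93,0],[0,0,-1.85],-0.65],
    [[-143,-93,20],[0,0,-1.85],-0.65],
    [[-143,-93,60],[0,0,-1.85],-0.65],
  ],
)

```text
clock: 28.8
tcp_pos: [0.6388, -0.1437, 0.0876]
orientation: [0.002, 0.04, 0.999, -0.0]
wrist_force: [0.2, 0.5, -0.7]
finger_gap: 0.0705
grip_force: 0.0
```

```bash
python3 -c "
from h import *
plan(.638,-.1435,.027,85.8)
"
```

```text
shift [ 1.   0.2 60.6] turn [-0.    0.02 -0.03] turn [3.000e-02 1.000e-02 1.797e+01] | yaw 85.5 zdir [ 0.003 -0.001 -1.   ] tcp [ 0.6388 -0.1437  0.0876] q6 -0.26 gap 0.070 grip 0.0 F [ 0.2  0.5 -0.7] t 28.8
```

move_arm(
  targets=[
    [[0,0,20],[0,0,0],-0.65],
    [[0,0,40],[0,0,0],-0.65],
    [[0,0,55],[0,0,0],-0.65],
    [[0,0,60],[0,0,0],-0.65],
    [[0,0,60],[0,0,0],1],
  ],
)

```text
clock: 29.42
tcp_pos: [0.6365, -0.1424, 0.0275]
orientation: [-0.0, 0.039, 0.999, 0.0]
wrist_force: [0.9, -0.2, 0.1]
finger_gap: 0.0536
grip_force: 0.0
```

move_arm(
  targets=[
    [[0,0,0],[0,0,0],1],
    [[0,0,0],[0,0,0],1],
    [[0,0,0],[0,0,0],1],
  ],
)

```text
clock: 29.8
tcp_pos: [0.6369, -0.1427, 0.0283]
orientation: [0.001, 0.039, 0.999, -0.0]
wrist_force: [0.1, 0.0, 1.4]
finger_gap: 0.0484
grip_force: 53.8
```

move_arm(
  targets=[
    [[0,0,-5],[0,0,0],1],
    [[0,0,-15],[0,0,0],1],
    [[0,0,-40],[0,0,0],1],
    [[0,0,-80],[0,0,0],1],
    [[0,0,-130],[0,0,0],1],
  ],
)

```text
clock: 30.42
tcp_pos: [0.6353, -0.1423, 0.1579]
orientation: [-0.001, 0.039, 0.999, 0.0]
wrist_force: [1.4, -1.2, -4.2]
finger_gap: 0.0481
grip_force: 53.1
```

```bash
python3 -c "
from h import *
plan(.4345,-.342,.12,3.8)
for c in('side','top'):
  p=env.read_camera(c)
  for t in('medium_mid','coarse_mid','rest_medium'):
    for d in env.landmark_of(t,p): print(t,np.round(d['centre'],3),d['confidence'])
"
```

```text
shift [ 184.3 -214.9   38.2] turn [-0.01 -0.02  8.17] turn [ 0.02 -0.01 -9.83] | yaw 85.5 zdir [-0.003  0.001 -1.   ] tcp [ 0.6353 -0.1423  0.1579] q6 -0.26 gap 0.048 grip 53.1 F [ 1.4 -1.2 -4.2] t 30.4
medium_mid [ 0.638 -0.144  0.189] 0.82
coarse_mid [ 0.622 -0.138  0.033] 0.93
coarse_mid [ 0.427  0.386 -0.004] 0.66
rest_medium [ 0.437 -0.341  0.003] 0.52
rest_medium [ 0.438 -0.338  0.003] 0.67
```

move_arm(
  targets=[
    [[36,-42,0],[0,0,1],1],
    [[73,-84,0],[0,0,2],1],
    [[110,-127,0],[0,0,3],1],
    [[147,-169,0],[0,0,4],1],
    [[183,-212,0],[0,0,5],1],
  ],
)

```text
clock: 31.45
tcp_pos: [0.4352, -0.3399, 0.1561]
orientation: [-0.001, 0.46, 0.888, 0.0]
wrist_force: [-0.1, -0.1, -4.3]
finger_gap: 0.0485
grip_force: 53.4
```

move_arm(
  targets=[
    [[0,0,0],[0,0,1],1],
    [[0,0,10],[0,0,2],1],
    [[0,0,40],[0,0,3.1],1],
    [[0,0,80],[0,0,3.1],1],
    [[0,0,100],[0,0,3.1],1],
  ],
)

```text
clock: 32.08
tcp_pos: [0.4352, -0.3375, 0.0539]
orientation: [-0.003, 0.679, 0.734, 0.0]
wrist_force: [0.6, -0.1, -4.3]
finger_gap: 0.0484
grip_force: 53.6
```

```bash
python3 -c "
from h import *
plan(.436,-.339,-.006,4)
for c in('side','top'):
  p=env.read_camera(c)
  for t in('medium_mid','rest_medium'):
    for d in env.landmark_of(t,p): print(c,t,np.round(d['centre'],3),d['confidence'])
"
```

```text
shift [-1.8  0.9 59.9] turn [-0.02 -0.03  0.05] turn [  0.04  -0.03 -17.95] | yaw 4.5 zdir [-0.004  0.004 -1.   ] tcp [ 0.4352 -0.3375  0.0539] q6 0.69 gap 0.048 grip 53.6 F [ 0.6 -0.1 -4.3] t 32.1
side medium_mid [ 0.43  -0.339  0.091] 0.65
side rest_medium [ 0.435 -0.345 -0.   ] 0.77
top medium_mid [ 0.436 -0.344  0.09 ] 0.6
top rest_medium [0.429 0.387 0.   ] 0.44
```

move_arm(
  targets=[
    [[-1,1,20],[0,0,0],1],
    [[-1,1,40],[0,0,0],1],
    [[-1,1,53],[0,0,0],1],
    [[-1,1,58],[0,0,0],1],
    [[-1,1,60],[0,0,0],1],
  ],
)

```text
clock: 33.0
tcp_pos: [0.4386, -0.3408, -0.0021]
orientation: [0.0, 0.679, 0.734, 0.0]
wrist_force: [-0.1, -0.4, -4.0]
finger_gap: 0.0484
grip_force: 53.6
```

move_arm(
  targets=[
    [[0,0,1],[0,0,0],1],
    [[0,0,2],[0,0,0],1],
  ],
)

```text
clock: 33.25
tcp_pos: [0.4387, -0.3409, -0.004]
orientation: [0.0, 0.679, 0.734, 0.0]
wrist_force: [0.1, -0.4, -4.0]
finger_gap: 0.0486
grip_force: 53.6
```

move_arm(
  targets=[
    [[0,0,1],[0,0,0],1],
    [[0,0,2],[0,0,0],1],
  ],
)

```text
clock: 33.5
tcp_pos: [0.4383, -0.3406, -0.0064]
orientation: [0.0, 0.679, 0.734, 0.0]
wrist_force: [0.2, 0.5, -3.6]
finger_gap: 0.0483
grip_force: 53.6
```

move_arm(
  targets=[
    [[1,-1,0],[0,0,0],1],
    [[1,-2,1],[0,0,0],1],
    [[1,-2,2],[0,0,0],1],
  ],
)

```text
clock: 33.88
tcp_pos: [0.4361, -0.3397, -0.0085]
orientation: [-0.0, 0.679, 0.734, 0.0]
wrist_force: [-0.0, 0.2, -3.2]
finger_gap: 0.0487
grip_force: 53.7
```

move_arm(
  targets=[
    [[0,0,1],[0,0,0],1],
    [[0,0,2],[0,0,0],1],
  ],
)

```text
clock: 34.12
tcp_pos: [0.4363, -0.3397, -0.0098]
orientation: [0.0, 0.679, 0.734, -0.0]
wrist_force: [-2.3, 2.2, 9.2]
finger_gap: 0.0487
grip_force: 55.0
```

move_arm(
  targets=[
    [[0,0,0],[0,0,0],-0.3],
    [[0,0,0],[0,0,0],-0.55],
    [[0,0,-3],[0,0,0],-0.55],
    [[0,0,-30],[0,0,0],-0.55],
    [[0,0,-80],[0,0,0],-0.55],
  ],
)

```text
clock: 34.75
tcp_pos: [0.4349, -0.3384, 0.0687]
orientation: [-0.002, 0.679, 0.734, 0.0]
wrist_force: [0.6, -0.1, 0.2]
finger_gap: 0.0662
grip_force: 0.0
```

move_arm(
  targets=[
    [[0,0,-55],[0,0,0],-1],
    [[0,0,-90],[0,0,-1],-1],
    [[0,0,-90],[0,0,-2],-1],
  ],
)

```text
clock: 35.12
tcp_pos: [0.4381, -0.3415, 0.1638]
orientation: [0.004, 0.539, 0.843, -0.001]
wrist_force: [-0.3, -1.1, 0.2]
finger_gap: 0.0852
grip_force: 0.0
```

```bash
python3 -c "
from h import *
for c in('side','top'):
  p=env.read_camera(c)
  for t in('medium_mid','coarse_mid','rest_medium'):
    for d in env.landmark_of(t,p): print(c,t,np.round(d['centre'],3),d['confidence'])
for d in env.regions_of('coarse_mid',p): print(d['mask'].sum(),rect(p,d['mask'],.048))
plan(.624,-.1405,.15,85.8)
"
```

```text
side medium_mid [ 0.435 -0.341  0.025] 0.74
side coarse_mid [ 0.621 -0.137  0.032] 0.6
side rest_medium [ 0.435 -0.342 -0.   ] 0.49
top medium_mid [ 0.439 -0.348  0.022] 0.62
top coarse_mid [ 0.628 -0.144  0.036] 0.91
top rest_medium [ 0.433 -0.343 -0.001] 0.7
1132 (array([ 0.6201, -0.1403]), np.float64(-3.8), array([0.06 , 0.173]), array([ 619.7, -140.3]), array([ 60.6, 175.4]), 86.4)
shift [103.3 253.5   9. ] turn [ 0.   -0.01 -6.14] turn [-1.000e-02 -0.000e+00  1.186e+01] | yaw 24.4 zdir [-0.001  0.001 -1.   ] tcp [ 0.4359 -0.3394  0.1589] q6 0.34 gap 0.085 grip 0.0 F [-0.4 -0.3  0.9] t 35.6
```

move_arm(
  targets=[
    [[20,50,0],[0,0,-1],-1],
    [[41,101,0],[0,0,-2],-1],
    [[62,152,0],[0,0,-3],-1],
    [[83,203,0],[0,0,-4],-1],
    [[103,253,0],[0,0,-5],-1],
  ],
  squeeze=70,
)

```text
clock: 36.2
tcp_pos: [0.6248, -0.1396, 0.1592]
orientation: [-0.0, 0.132, 0.991, 0.0]
wrist_force: [0.3, -0.3, -1.0]
finger_gap: 0.0854
grip_force: 0.0
```

move_arm(
  targets=[
    [[0,0,10],[0,0,-1.15],-1],
    [[0,0,40],[0,0,-1.15],-1],
    [[0,0,80],[0,0,-1.15],-1],
    [[0,0,90],[0,0,-1.15],-1],
    [[0,0,90],[0,0,-1.15],-1],
  ],
)

```text
clock: 36.83
tcp_pos: [0.6233, -0.1409, 0.0691]
orientation: [-0.001, 0.035, 0.999, 0.0]
wrist_force: [0.2, 0.0, 0.8]
finger_gap: 0.0855
grip_force: 0.0
```

```bash
python3 -c "
from h import *
plan(.623,-.1405,0.001,86)
"
```

```text
shift [ 0.2  0.4 68.1] turn [ 0.   -0.01 -0.  ] turn [-1.0e-02 -0.0e+00  1.8e+01] | yaw 86.0 zdir [-0.002  0.001 -1.   ] tcp [ 0.6233 -0.1409  0.0691] q6 -0.28 gap 0.086 grip 0.0 F [0.2 0.  0.8] t 36.8
```

move_arm(
  targets=[
    [[0,0,25],[0,0,0],-1],
    [[0,0,45],[0,0,0],-1],
    [[0,0,60],[0,0,0],-1],
    [[0,0,67],[0,0,0],-1],
    [[0,0,67],[0,0,0],1],
  ],
)

```text
clock: 37.45
tcp_pos: [0.6239, -0.1411, 0.0028]
orientation: [0.0, 0.035, 0.999, 0.0]
wrist_force: [0.7, 0.3, 0.1]
finger_gap: 0.0694
grip_force: 0.0
```

move_arm(
  targets=[
    [[0,0,0],[0,0,0],1],
    [[0,0,0],[0,0,0],1],
    [[0,0,0],[0,0,0],1],
  ],
)

```text
clock: 37.83
tcp_pos: [0.6246, -0.1416, 0.0041]
orientation: [0.001, 0.035, 0.999, -0.0]
wrist_force: [-0.6, 0.1, 5.8]
finger_gap: 0.057
grip_force: 76.0
```

move_arm(
  targets=[
    [[0,0,-3],[0,0,0],1],
    [[0,0,-8],[0,0,0],1],
    [[0,0,-15],[0,0,0],1],
  ],
)

```text
clock: 38.2
tcp_pos: [0.6228, -0.1406, 0.0167]
orientation: [-0.001, 0.035, 0.999, 0.0]
wrist_force: [0.8, 0.3, -7.5]
finger_gap: 0.057
grip_force: 75.9
```

```bash
python3 -c "
from h import *
plan(.4265,.136,0.15,177)
for c in('side','top'):
  p=env.read_camera(c)
  for t in('coarse_mid','lever_grip'):
    for d in env.landmark_of(t,p): print(c,t,np.round(d['centre'],3),d['confidence'])
"
```

```text
shift [ 215.5  262.3 -132.6] turn [ 0.01 -0.01 -9.1 ] turn [-0.01 -0.01  8.9 ] | yaw 86.0 zdir [-0.002  0.001 -1.   ] tcp [ 0.6228 -0.1406  0.0167] q6 -0.28 gap 0.057 grip 75.9 F [ 0.8  0.3 -7.5] t 38.2
side coarse_mid [ 0.622 -0.136  0.045] 0.9
side lever_grip [ 0.495 -0.132  0.107] 0.6
side lever_grip [ 0.57  -0.348  0.024] 0.36
```

move_arm(
  targets=[
    [[0,0,-30],[0,0,0],1],
    [[0,0,-70],[0,0,0],1],
    [[0,0,-115],[0,0,0],1],
    [[0,0,-155],[0,0,0],1],
    [[0,0,-160],[0,0,0],1],
  ],
)

```text
clock: 39.12
tcp_pos: [0.6259, -0.1418, 0.181]
orientation: [0.003, 0.035, 0.999, -0.001]
wrist_force: [0.3, -0.6, -8.1]
finger_gap: 0.0571
grip_force: 78.4
```

move_arm(
  targets=[
    [[43,52,0],[0,0,0.9],1],
    [[86,105,0],[0,0,1.8],1],
    [[129,157,0],[0,0,2.7],1],
    [[172,210,0],[0,0,3.6],1],
    [[215,262,0],[0,0,4.5],1],
  ],
)

```text
clock: 39.75
tcp_pos: [0.4404, 0.1151, 0.1755]
orientation: [-0.001, 0.417, 0.909, -0.0]
wrist_force: [0.8, 0.9, -6.3]
finger_gap: 0.0568
grip_force: 78.6
```

move_arm(
  targets=[
    [[0,0,0],[0,0,0.9],1],
    [[0,0,0],[0,0,1.8],1],
    [[0,0,20],[0,0,2.7],1],
    [[0,0,60],[0,0,3.6],1],
    [[0,0,100],[0,0,4.4],1],
  ],
)

```text
clock: 40.38
tcp_pos: [0.4417, 0.1138, 0.075]
orientation: [-0.0, 0.727, 0.687, -0.0]
wrist_force: [0.8, -0.2, -8.1]
finger_gap: 0.057
grip_force: 78.6
```

```bash
python3 -c "
from h import *
plan(.427,.136,0.0,-2.7)
for c in('side','top'):
  p=env.read_camera(c)
  for t in('coarse_mid','rest_coarse'):
    for d in env.landmark_of(t,p): print(c,t,np.round(d['centre'],3),d['confidence'])
"
```

```text
shift [ 21.3 -15.9  75. ] turn [-0.01  0.   -0.06] turn [0.000e+00 1.000e-02 1.794e+01] | yaw -3.3 zdir [-0.001  0.    -1.   ] tcp [0.4417 0.1138 0.075 ] q6 1.70 gap 0.057 grip 78.6 F [ 0.8 -0.2 -8.1] t 40.4
side coarse_mid [0.437 0.114 0.104] 0.9
side rest_coarse [ 0.428  0.133 -0.001] 0.71
top coarse_mid [0.439 0.113 0.107] 0.94
top rest_coarse [0.428 0.138 0.002] 0.67
top rest_coarse [ 0.436 -0.344 -0.   ] 0.45
```

move_arm(
  targets=[
    [[10,-7,0],[0,0,0],1],
    [[21,-14,20],[0,0,0],1],
    [[21,-14,40],[0,0,0],1],
    [[21,-14,55],[0,0,0],1],
    [[21,-14,60],[0,0,0],1],
  ],
)

```text
clock: 41.3
tcp_pos: [0.4298, 0.1362, 0.0178]
orientation: [-0.0, 0.725, 0.689, 0.0]
wrist_force: [0.7, 0.6, -7.3]
finger_gap: 0.0567
grip_force: 80.0
```

```bash
python3 -c "
from h import *
plan(.428,.136,-.004,-2.7)
for c in('side','top'):
  p=env.read_camera(c)
  for t in('coarse_mid','rest_coarse'):
    for d in env.landmark_of(t,p): print(c,t,np.round(d['centre'],3),d['confidence'])
  if c=='top':
    for d in env.regions_of('coarse_mid',p): print(d['mask'].sum(),rect(p,d['mask'],.059))
"
```

```text
shift [-0.3 -1.8 21.8] turn [ 0.   -0.   -0.02] turn [-0.   -0.   17.98] | yaw -2.9 zdir [ 0.  0. -1.] tcp [0.4298 0.1362 0.0178] q6 1.75 gap 0.057 grip 80.0 F [ 0.7  0.6 -7.3] t 41.3
side coarse_mid [0.425 0.136 0.047] 0.8
side rest_coarse [ 0.429  0.133 -0.001] 0.62
side rest_coarse [ 0.574 -0.347 -0.003] 0.32
top coarse_mid [0.433 0.134 0.048] 0.61
top rest_coarse [0.427 0.138 0.001] 0.6
491 (array([0.4233, 0.0842]), np.float64(-76.1), array([0.058, 0.073]), array([424.9,  87.9]), array([78.3, 59.2]), 87.1)
```

Stone and rest agree to within about 2 mm, so I lower it.

move_arm(
  targets=[
    [[0,-1.5,6],[0,0,0],1],
    [[0,-1.5,12],[0,0,0],1],
    [[0,-1.5,17],[0,0,0],1],
    [[0,-1.5,19],[0,0,0],1],
  ],
)

```text
clock: 42.15
tcp_pos: [0.4281, 0.1355, -0.0021]
orientation: [-0.0, 0.725, 0.688, -0.0]
wrist_force: [0.1, -0.0, -7.3]
finger_gap: 0.0568
grip_force: 80.0
```

move_arm(
  targets=[
    [[0,0,1],[0,0,0],1],
    [[0,0,2],[0,0,0],1],
  ],
)

```text
clock: 42.4
tcp_pos: [0.4288, 0.1356, -0.0034]
orientation: [0.0, 0.725, 0.688, 0.0]
wrist_force: [-0.9, -0.1, -7.5]
finger_gap: 0.057
grip_force: 80.0
```

move_arm(
  targets=[
    [[0,0,1],[0,0,0],1],
    [[0,0,2],[0,0,0],1],
  ],
)

```text
clock: 42.65
tcp_pos: [0.4289, 0.1357, -0.004]
orientation: [0.0, 0.725, 0.688, 0.0]
wrist_force: [-6.3, -1.8, 16.1]
finger_gap: 0.0568
grip_force: 82.8
```

Seated. I release, retreat and check everything.

move_arm(
  targets=[
    [[0,0,-1],[0,0,0],-0.5],
    [[0,0,-1],[0,0,0],-0.8],
    [[0,0,-4],[0,0,0],-0.8],
    [[0,0,-30],[0,0,0],-0.8],
    [[0,0,-80],[0,0,0],-0.8],
  ],
)

```text
clock: 43.28
tcp_pos: [0.4269, 0.1353, 0.0741]
orientation: [-0.001, 0.725, 0.688, -0.002]
wrist_force: [1.1, 0.2, -0.5]
finger_gap: 0.0766
grip_force: 0.0
```

move_arm(
  targets=[
    [[0,0,-50],[0,0,0],-0.8],
    [[0,0,-110],[0,0,0],-0.8],
    [[50,0,-120],[0,0,0],-0.8],
    [[100,0,-120],[0,0,0],-0.8],
    [[150,20,-120],[0,0,0],-0.8],
  ],
)

```text
clock: 43.9
tcp_pos: [0.4562, 0.2859, 0.1958]
orientation: [0.0, 0.725, 0.688, 0.001]
wrist_force: [-0.1, -0.2, 0.3]
finger_gap: 0.0766
grip_force: 0.0
```

```bash
python3 -c "
from h import *
plan(.428,.136,-.004,-2.7)
P={c:env.read_camera(c) for c in('side','top')}
for n in('coarse','medium','fine','nagura'):
  for c in P:
    for t in(n+'_mid','rest_'+n):
      print(c,t,[(np.round(d['centre'],3).tolist(),round(d['confidence'],2)) for d in env.landmark_of(t,P[c])])
print([np.round(d['centre'],3) for d in env.landmark_of('lever_grip',P['side'])])
a=P['side']['pixels'][160:340,280:400,::-1];b=P['top']['pixels'][180:270,140:460,::-1]
cv2.imwrite('pics/f1.png',cv2.resize(a,None,fx=3.3,fy=3.3,interpolation=cv2.INTER_CUBIC));cv2.imwrite('pics/f2.png',cv2.resize(b,None,fx=2.5,fy=2.5,interpolation=cv2.INTER_CUBIC))
"
```

```text
shift [-151.3  -20.7  199.6] turn [ 0.01 -0.   -0.03] turn [-1.000e-02 -1.000e-02  1.797e+01] | yaw -3.0 zdir [ 0.002  0.001 -1.   ] tcp [0.4562 0.2859 0.1958] q6 2.03 gap 0.077 grip 0.0 F [-0.1 -0.2  0.3] t 43.9
side coarse_mid [([0.425, 0.138, 0.026], 0.85)]
side rest_coarse [([0.428, 0.134, -0.0], 0.96)]
top coarse_mid [([0.43, 0.135, 0.027], 0.75)]
top rest_coarse [([0.426, 0.137, 0.002], 0.68)]
side medium_mid [([0.433, -0.342, 0.022], 0.69)]
side rest_medium [([0.438, -0.341, -0.001], 0.42)]
top medium_mid [([0.44, -0.346, 0.026], 0.7)]
top rest_medium [([0.436, -0.342, 0.002], 0.65)]
side fine_mid [([0.426, 0.383, 0.025], 0.9), ([0.43, 0.134, 0.001], 0.21)]
side rest_fine [([0.426, 0.385, 0.002], 0.79)]
top fine_mid [([0.572, -0.346, 0.003], 0.63), ([0.432, 0.392, 0.02], 0.44)]
top rest_fine [([0.431, 0.391, 0.002], 0.61), ([0.436, -0.343, 0.026], 0.44)]
side nagura_mid []
side rest_nagura []
top nagura_mid [([0.602, -0.475, 0.014], 0.75), ([0.575, -0.345, 0.024], 0.53)]
top rest_nagura [([0.572, -0.343, -0.0], 0.49), ([0.437, -0.345, 0.025], 0.39), ([0.428, 0.137, 0.005], 0.24)]
[]
```

View pics/f1.png

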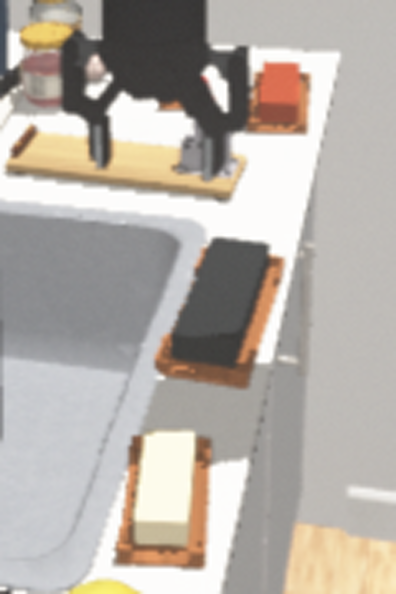

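View pics/f2.png

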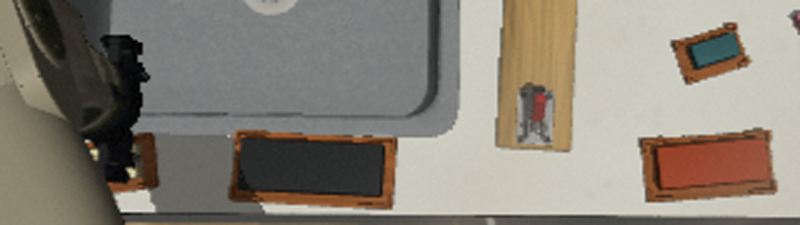

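The last two views show the coarse, medium and nagura stones lying square within their lips, at about (265,247), (425,244) and (425,200) px in the top picture. The side view shows the same for the fine stone. The lever still stands upright and the arm is clear, so I hand in.

```bash
python3 -c "
from workcell import env
print(env.hand_in())"
```

```text
the job is handed in; nothing more can be done
None
```

I laid all four whetstones flat in their own rests, left the clamp open at its stop and handed the job in at about 44 s; the hand-in returned no verdict.

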